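# Clip the washed scoop onto the drip-dry hook

### The job

Hang the larger measuring scoop up to drip: snap its eye inside the sprung gate of the hook on the drip-dry stand and leave it hanging there freely, not swinging about, with the stand's swing arm turned so that the hook is over the middle of the small steel bowl. Leave the bowl, the small scoop, the clip-top jar and the other things standing where they are.

Things in the scene. Friction and masses are not known exactly. Their poses are not given: they have to be found in the camera images.
- bar_mid (a point): Point on the centre line of the stand's swing arm, 75 mm from its post's axis, 259.5 mm above the table; x outward along the arm, z up. The arm, a level round bar 11 mm thick, clear to grip 20 to 100 mm from that axis, turns 1.5 rad either way about the upright post (16 mm thick, top 286 mm, round foot 118 mm across, fixed). Its friction hinge needs 0.35 N m and stays where left.
- hook_seat (a point): Where a hung eye rests: lowest point of the hook's bend (centre of its bar), 151.5 mm from the post's axis, 205 mm above the table. x outward along the arm, z up. The hook is a J of 7 mm round bar in the arm's upright plane: shank down from the arm's end, 135 mm from the post; half-round bend, 26 mm clear inside; nose standing up on the outer side. Mouth upward, closed only by the gate.
- hook_nose (a point): Rounded tip of the hook's nose, 168 mm from the post's axis, 37 mm above hook_seat. x outward along the arm, z up. An eye lowered level round the nose bears on the gate with the side of its ring next to the post; 25 to 30 mm below this tip that side slips off the gate's end and the gate springs shut above it. Outward of the nose there is nothing.
- gate (a joint): Angle of the sprung gate, rad: 0 shut (also with an eye safely inside), 0.95 fully open. A dark round finger, 5 mm thick, 30 mm long, hinged on the shank 41.5 mm above hook_seat and sloping down outward to the inner side of the nose; it gives only downward and inward, at about 2 to 5 N pressed near its end.
- large_scoop: The larger of two plain steel measuring scoops, about 110 g. Its round cup, 52 mm across, 36 mm high, stands on the table; from the rim a straight level flat handle (16 mm wide, 6 mm thick, middle 32 mm above the underside) runs 24 to 90 mm from the cup's axis and ends in a wire eye. Origin: centre of the cup's underside; x along the handle toward the eye; z up as it stands.
- large_scoop_eye (a point): Centre of the large scoop's eye, 105 mm along x from the cup's axis, 32 mm above the underside: a ring of 6 mm round wire in the plane of the handle, hole 24 mm, outside 36 mm. Axes as the scoop's (z is the hole's axis).
- small_scoop: The smaller scoop, same pattern: cup 36 mm across and 27 mm high, handle 12 mm wide, eye centre 80 mm from the cup's axis. Origin: centre of the cup's underside; x toward its eye.
- drip_bowl: Small round steel bowl, 100 mm across the rim, 42 mm high, standing near the stand, loose. Origin: centre of its underside.
- clip_jar: Clip-top glass jar, 72 x 68 mm, 108 mm high, standing beside the bowl. Origin: centre of its underside.
- salt_shaker: Salt shaker, 44 mm across, 90 mm high. Origin: centre of its underside.
- spice_jar: Spice jar, 42 mm across, 96 mm high. Origin: centre of its underside.
- kitchen_timer: Wind-up kitchen timer, 63 mm across, 56 mm high. Origin: centre of its underside.
- label_roll: Roll of labels lying flat, 60 mm across, 30 mm high. Origin: centre of its underside.

How it is judged:
By the outcome, as a careful person would: the job done as asked, in the order asked, and still so for the second after the job is handed in, with the robot touching nothing.
It also fails if it takes over 62 s, if anything falls off the work surface, if the arm or the gripper's body presses on something with over 40 N, if the wrist force passes 120 N, or if a joint passes its speed limit or range.

### The arm

A 7-joint arm with a two-finger parallel gripper is mounted at the origin on the work surface; the furniture and walls round the work are solid. World frame = base frame: x ahead of the robot, y to its left, z up, the work surface at z = 0. Lengths are in m, angles in rad, forces in N, time in s.
With the tool pointing down it reaches from about 0.4 to 0.875 m from the base axis. Payload 19.3 kg.
Tool frame: the origin (TCP) lies at the very end of the fingers, on their centre line; the grasp point (between the pads) lies 19 mm behind it; z points along the fingers, y is the direction in which the jaws open and shut (so a half turn about z gives the same grasp; the last joint's range is limited). The gripper opens to 85 mm and grips with 20 to 120 N. Pads are 22 mm wide; open, the fingers measure 114 mm over their backs; the gripper's body (76 mm by 85 mm) begins 54 mm behind the grasp point. The pads swing forward as they close: fully open they stand 13 mm farther back than shut.
Start: joints at [1.252, 0.521, -0.036, 1.599, 0.021, 1.021, -0.113], TCP at [0.154, -0.606, 0.231] pointing down, gripper open.
Joint ranges: [-2.91, 2.91], [-0.3, 2.13], [-1.5, 1.42], [0.17, 2.43], [-1.26, 4.41], [0.16, 1.93], [-2.52, 2.52]. Speed limits (rad/s): [1.89, 1.89, 2.39, 2.39, 3.01, 3.01, 3.01].

### API

Orientations are given as [roll, pitch, yaw] about the fixed x, y, z axes, in that order (R = Rz(yaw) Ry(pitch) Rx(roll)).
In Python, from workcell import bot gives the robot as it stands.
- The arm moves only by the tool carry_out, never from a script. Its argument "targets" is a list of rows, each a list of 7 numbers: the shift along the tool's x, y, z in mm, then the turn, a rotation vector about the tool's x, y, z in units of 6 degrees (1.0 is 6 degrees), then the closure in counts, from 0 (fully open) to 255 (shut). A call has 1 to 5 rows; each row shifts and turns the commanded pose from where the row before left it, along the tool's axes as they then stand; what a row does not reach is not made up. A row lasts 1/12 s, in which the tool goes at most 41.7 mm and 7.16 degrees, less where a joint would pass 70% of its speed; a pose out of reach is approached as far as the arm can. A call is refused whole if a number of a shift passes 41.7 or a number of a turn 1, either way. A call with a gripper value outside its range is refused whole. The fingers move at their own pace and stop on an object; "force" is the grip in N (left out, the last holds). Time passes only in rows, so rows that do not move let the fingers close. It gives the time, the measured TCP pose, the force and the opening at its end, in the units of the state.
- bot.observe(): the state, without advancing time (a new reading comes with each control period).
- bot.grab_frame(name): name is "scene" or "top"; returns a dict with "color" (480x640x3 uint8, red, green, blue), "z_map" (480x640 float32, m along the optical axis (not along the pixel's ray), 0 where there is no reading), "K" (3x3 intrinsics, pixels), "k1" (the pictures are not rectified: a ray, as slopes to the right and down, at radius r is drawn at 1 + k1 r^2 times it, then the intrinsics apply), "cam_to_world" (4x4, takes a point from camera to world coordinates). Camera axes: x right, y down, z forward; pixel columns grow to the right and rows downward; lengths in m; the calibration is good to about 2 mm. A picture is of the moment at which its call begins.
- bot.job_done(): hands the job in, once; it reports no verdict.
The state is a dict: "clock": time; "qpos": joint angles; "qd": joint speeds; "joint_efforts": joint torques, N m; "position": TCP position; "tool_rot": TCP orientation; "force": force on the tool from outside, world axes, zero at the start; "moment": the same for the moment, N m; "grip_width": finger opening in m.
Only numpy, scipy, OpenCV 4.12 (cv2) and the standard library are available. Lean on these libraries where they do the work, as an engineer would, in place of code of your own. Each camera call takes 0.05 s, during which the arm holds its last target. There are 200 camera calls.

## Working session

There is one attempt and no reset: what is moved stays moved. The work goes in short steps, Python scripts to look and compute and a tool call to move; the robot and the scene stay as the last step left them, time stands still between calls to the robot, and variables do not carry over. Pictures are saved under pics/ and viewed, about 8 in all and at most 12, crops included, and the job is handed in when it is done.

Besides the shell and the picture viewer there is one more tool, called after ">>>" as name([rows], argument=value, ...), one row to a line, values as JSON. carry_out: Moves the arm, as the interface text tells. Its arguments: {"type":"object","properties":{"targets":{"type":"array","items":{"type":"array","items":{"type":"number"}}},"force":{"type":"number"}},"required":["targets"]}

```bash
mkdir -p pics; cat > h.py <<'E'
import numpy as np, cv2
from workcell import bot
def grab(n,save=None):
    f=bot.grab_frame(n)
    if save: cv2.imwrite('pics/'+save,f['color'][:,:,::-1])
    np.savez('last_%s.npz'%n,**f)
    return f
def load(n): return dict(np.load('last_%s.npz'%n))
def rays(f,uv):
    uv=np.atleast_2d(np.float64(uv)); K=f['K']; k=float(f['k1'])
    p=cv2.undistortPoints(uv.reshape(-1,1,2),K,np.array([k,0,0,0,0.])).reshape(-1,2)
    return np.c_[p,np.ones(len(p))]
def plane(f,uv,z):
    T=f['cam_to_world']; d=rays(f,uv)@T[:3,:3].T; o=T[:3,3]
    return o+d*((z-o[2])/d[:,2])[:,None]
def cloud(f):
    h,w=f['z_map'].shape; v,u=np.mgrid[:h,:w]
    r=rays(f,np.c_[u.ravel(),v.ravel()])*f['z_map'].reshape(-1,1)
    T=f['cam_to_world']; P=r@T[:3,:3].T+T[:3,3]; P[f['z_map'].ravel()==0]=np.nan
    return P.reshape(h,w,3)
def proj(f,P):
    T=np.linalg.inv(f['cam_to_world']); c=np.atleast_2d(P)@T[:3,:3].T+T[:3,3]
    p=c[:,:2]/c[:,2:]; p=p*(1+float(f['k1'])*(p**2).sum(1))[:,None]
    return p@np.diag([f['K'][0,0],f['K'][1,1]])+f['K'][:2,2]
E
python3 - <<'E'
from h import *
for n in('scene','top'):
    f=grab(n,n+'0.png'); print(f['K'].tolist(),f['k1'],np.round(f['cam_to_world'],3).tolist())
s=bot.observe(); print({k:np.round(v,3).tolist() for k,v in s.items()})
E
```

```text
[[590.1590443928449, 0.0, 322.8536869962812], [0.0, 590.1590443928449, 234.32397390583293], [0.0, 0.0, 1.0]] -0.11286615414988599 [[0.624, -0.596, 0.505, -0.336], [-0.781, -0.476, 0.404, -0.615], [-0.0, -0.647, -0.763, 1.25], [0.0, 0.0, 0.0, 1.0]]
[[470.94172752222886, 0.0, 324.6681693116633], [0.0, 470.94172752222886, 238.01893393245533], [0.0, 0.0, 1.0]] 0.014308046361853283 [[-0.001, -0.99, 0.142, 0.241], [-1.0, -0.001, -0.014, -0.014], [0.014, -0.142, -0.99, 1.217], [0.0, 0.0, 0.0, 1.0]]
{'clock': 0.1, 'qpos': [1.252, 0.522, -0.036, 1.6, 0.021, 1.021, -0.113], 'qd': [-0.002, -0.003, -0.001, 0.001, 0.001, -0.002, 0.0], 'joint_efforts': [0.004, -92.851, 1.984, -37.054, 0.018, 0.005, 0.0], 'position': [0.154, -0.605, 0.231], 'tool_rot': [-3.141, 0.0, 0.249], 'force': [-1.077, 0.404, 0.095], 'moment': [-0.014, 0.012, 0.027], 'grip_width': 0.085}
```

View pics/scene0.png

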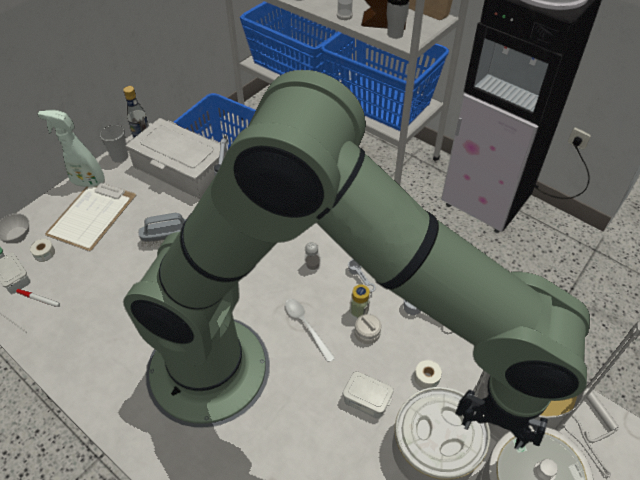

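View pics/top0.png

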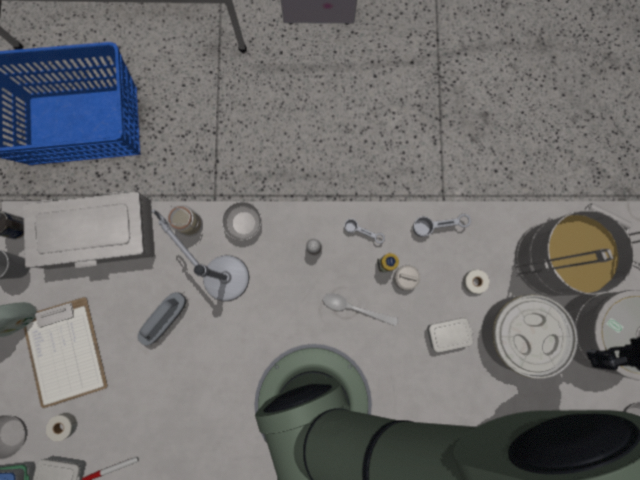

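The scene view has the arm across part of the workspace. The top view shows the stand's post near (215,272) with its arm running to (157,212), and the bowl at (242,223). The jar is at (184,220), between the arm and the bowl. The scoops are near (363,232) and (440,226), the right one larger. I'll measure these next.

```bash
python3 - <<'E'
from h import *
f=load('top'); C=cloud(f)
for n,uv,z in [('bowl',(242,223),.042),('jar',(184,220),.108),('postfoot',(225,277),.01),('posttop',(203,270),.286),('armend',(157,212),.26),('Lcup',(423,227),.036),('Leye',(461,223),.032),('Scup',(350,228),.027),('Seye',(377,239),.024)]:
    print(n,plane(f,uv,z)[0].round(3), C[uv[1],uv[0]].round(3))
P=C.reshape(-1,3); m=(P[:,2]>.235)&(P[:,2]<.275)&(P[:,0]>.1)&(P[:,0]<.7)&(P[:,1]>.1)&(P[:,1]<.6); print('bar pts',m.sum())
print(P[m][::max(1,m.sum()//15)].round(3))
I=f['color'][:,:,::-1]
a=cv2.resize(I[195:315,135:275],None,fx=5,fy=5,interpolation=cv2.INTER_CUBIC)
b=cv2.resize(I[205:250,335:475],None,fx=5,fy=5,interpolation=cv2.INTER_CUBIC)
cv2.imwrite('pics/crop1.png',a[:600]);cv2.imwrite('pics/crop2.png',b)
E
```

```text
bowl [0.448 0.179 0.042] [0.454 0.185 0.006]
jar [0.443 0.306 0.108] [0.444 0.306 0.106]
postfoot [0.314 0.224 0.01 ] [0.311 0.216 0.052]
posttop [0.311 0.213 0.286] [0.311 0.214 0.282]
armend [0.432 0.318 0.26 ] [0.439 0.33  0.224]
Lcup [ 0.439 -0.281  0.036] [ 0.445 -0.288  0.003]
Leye [ 0.45  -0.379  0.032] [ 0.455 -0.389  0.003]
Scup [ 0.438 -0.095  0.027] [ 0.442 -0.097  0.005]
Seye [ 0.41  -0.164  0.024] [ 0.413 -0.168 -0.001]
bar pts 437
[[0.443 0.334 0.239]
 [0.422 0.317 0.249]
 [0.411 0.308 0.262]
 [0.402 0.302 0.267]
 [0.396 0.292 0.266]
 [0.388 0.29  0.262]
 [0.379 0.283 0.265]
 [0.371 0.275 0.263]
 [0.363 0.267 0.263]
 [0.355 0.26  0.266]
 [0.347 0.252 0.264]
 [0.339 0.244 0.261]
 [0.331 0.237 0.265]
 [0.322 0.219 0.272]
 [0.31  0.212 0.248]
 [0.299 0.223 0.25 ]]
```

View pics/crop1.png

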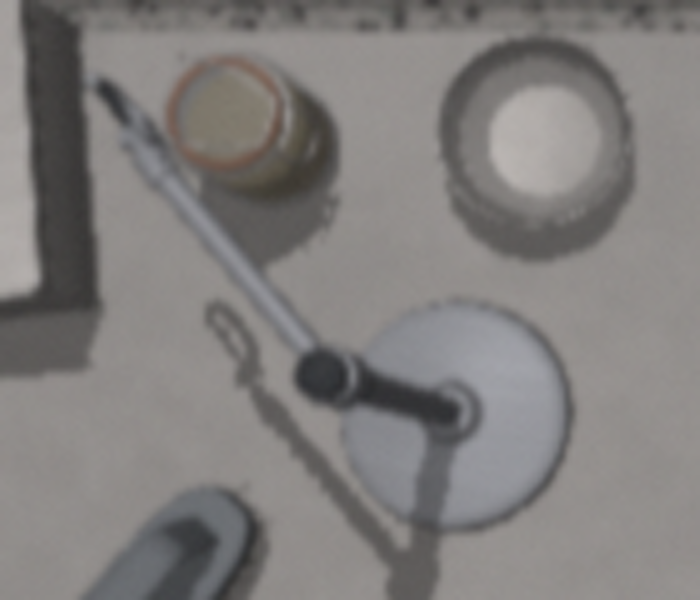

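View pics/crop2.png

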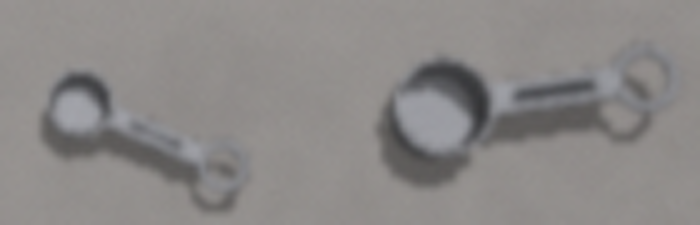

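The first crop shows the post top at about (325,375), the foot at about (457,415) and the bowl rim centred at about (536,137). In the second, the large scoop's cup is at about (440,107) and its eye at about (643,77). Next I'll refine these with fits.

```bash
python3 - <<'E'
from h import *
from scipy.optimize import least_squares
f=load('top'); C=cloud(f)
def pix(c,o): return [(c[0]+.5)/5-.5+o[0],(c[1]+.5)/5-.5+o[1]]
A=(135,195);B=(335,205)
for n,c,o,z in [('bowl',(536,137),A,.042),('bowlbase',(546,140),A,.004),('posttop',(325,375),A,.286),('foot',(457,415),A,.008),('Lcup',(440,107),B,.036),('Leye',(643,77),B,.035),('hEnd',(97,80),A,.24),('Scup',(79,103),B,.027),('jar',(225,110),A,.108)]:
    print(n,plane(f,pix(c,o),z)[0].round(4))
P=C.reshape(-1,3)
def circ(m):
    q=P[m][:,:2]; r=least_squares(lambda p:np.hypot(*(q-p[:2]).T)-p[2],[*q.mean(0),.05],loss='soft_l1',f_scale=.003); return r.x.round(4),m.sum()
d=np.hypot(P[:,0]-.448,P[:,1]-.179)
print('rim pts',circ((P[:,2]>.034)&(P[:,2]<.05)&(d<.07)))
m=(P[:,2]>.25)&(P[:,2]<.275)&(P[:,0]>.325)&(P[:,0]<.42)&(P[:,1]>.1)&(P[:,1]<.6)
v=cv2.fitLine(np.float32(P[m][:,:2]),cv2.DIST_HUBER,0,.01,.01).ravel(); print('bar',v, np.degrees(np.arctan2(v[1],v[0])),P[m][:,2].mean())
# bar line via image pixels -> plane z
u=np.where(m)[0]; uv=np.c_[u%640,u//640]; q=plane(f,uv,.262)[:,:2]
v=cv2.fitLine(np.float32(q),cv2.DIST_HUBER,0,.01,.01).ravel(); print('bar px',v,np.degrees(np.arctan2(v[1],v[0])))
m=(P[:,2]>.28)&(P[:,2]<.292)&(np.hypot(P[:,0]-.311,P[:,1]-.213)<.02); print('post',P[m].mean(0),m.sum())
s=load('scene')
for n,p in [('post',(.311,.213,.286)),('bowl',(.448,.179,.042)),('Leye',(.453,-.385,.035)),('Lcup',(.44,-.281,.036)),('hook',(.44,.33,.205))]: print(n,proj(s,p).round(0))
E
```

```text
bowl [0.4504 0.1793 0.042 ]
bowlbase [0.4556 0.1803 0.004 ]
posttop [0.3116 0.2197 0.286 ]
foot [0.3122 0.2216 0.008 ]
Lcup [ 0.4417 -0.2798  0.036 ]
Leye [ 0.4576 -0.3845  0.035 ]
hEnd [0.4391 0.3309 0.24  ]
Scup [ 0.4451 -0.0963  0.027 ]
jar [0.4514 0.3163 0.108 ]
rim pts (array([0.4541, 0.1812, 0.0486]), np.int64(160))
bar [0.76044303 0.64940464 0.3706806  0.27312276] 40.49673 0.2631114159478243
bar px [0.76162606 0.6480168  0.37081647 0.27344692] 40.392242
post [0.31136342 0.22233786 0.28391323] 84
post [[221. 168.]]
bowl [[276. 211.]]
Leye [[452. 319.]]
Lcup [[413. 300.]]
hook [[228. 146.]]
```

```bash
cat > p.py <<'E'
import numpy as np, json
from scipy.spatial.transform import Rotation as Ro
from workcell import bot
def pose():
    s=bot.observe(); return np.array(s['position']),Ro.from_euler('xyz',s['tool_rot'])
def R(psi,tilt=0):  # tool down, yaw psi deg, then turned by tilt deg about tool y
    return Ro.from_euler('z',psi,degrees=True)*Ro.from_euler('x',180,degrees=True)*Ro.from_euler('y',tilt,degrees=True)
def plan(wps,grip,step=30,start=None):
    """wps: (xyz, Rotation, optional max yaw path) -> prints rows, rounded, in tool axes"""
    p,r=start or pose(); rows=[]
    for q,t in wps:
        q=np.array(q,float); rv=(r.inv()*t).as_rotvec()
        n=int(max(1,np.ceil(np.linalg.norm(q-p)*1000/step),np.ceil(np.degrees(np.linalg.norm(rv))/6)))
        p0,r0=p,r
        for i in range(1,n+1):
            d=r.inv().apply(p0+(q-p0)*i/n-p)*1000; w=(r.inv()*(r0*Ro.from_rotvec(rv*i/n))).as_rotvec(degrees=True)/6
            d=np.round(d); w=np.clip(np.round(w,1),-1,1); rows.append([*d.astype(int).tolist(),*(w+0).tolist(),grip])
            p=p+r.apply(d/1000); r=r*Ro.from_rotvec(w*6,degrees=True)
    for i in range(0,len(rows),5): print(json.dumps([[float('%g'%v) if v%1 else int(v) for v in x] for x in rows[i:i+5]]).replace(' ',''))
    print('end',p.round(4),np.degrees(r.as_euler('xyz')).round(1)); return p,r
def st():
    s=bot.observe(); print({k:np.round(s[k],3).tolist() for k in('clock','qpos','position','force','grip_width')},np.degrees(s['tool_rot']).round(1))
E
python3 - <<'E'
from p import *
plan([((.154,-.606,.38),R(44)),((.45,-.35,.40),R(110)),((.55,-.02,.40),R(170)),((.45,.22,.36),R(210))],0)
E
```

```text
[[0,0,-30,0,0,-1,0],[0,0,-30,0,0,-1,0],[0,0,-30,0,0,-1,0],[0,0,-29,0,0,-1,0],[0,0,-30,0,0,-1,0]]
[[28,2,-1,0,0,-0.8,0],[28,4,-2,0,0,-0.8,0],[27,6,-1,0,0,-0.7,0],[27,8,-2,0,0,-0.8,0],[25,11,-1,0,0,-0.8,0]]
[[25,12,-2,0,0,-0.8,0],[24,15,-1,0,0,-0.8,0],[23,17,-1,0,0,-0.8,0],[21,18,-2,0,0,-0.7,0],[19,20,-1,0,0,-0.8,0]]
[[18,21,-2,0,0,-0.8,0],[16,23,-1,0,0,-0.8,0],[14,25,-2,0,0,-0.8,0],[12,25,-1,0,0,-0.8,0],[23,17,0,0,0,-0.8,0]]
[[21,19,0,0,0,-0.9,0],[20,22,0,0,0,-0.8,0],[17,22,0,0,0,-0.8,0],[16,24,0,0,0,-0.8,0],[14,26,0,0,0,-0.9,0]]
[[11,26,0,0,0,-0.8,0],[9,27,0,0,0,-0.8,0],[6,28,0,0,0,-0.9,0],[4,29,0,0,0,-0.8,0],[2,29,0,0,0,-0.8,0]]
[[-1,28,0,0,0,-0.9,0],[15,24,4,0,0,-0.7,0],[14,26,5,0,0,-0.8,0],[12,27,4,0,0,-0.7,0],[9,27,5,0,0,-0.7,0]]
[[8,28,4,0,0,-0.8,0],[5,28,5,0,0,-0.7,0],[3,29,4,0,0,-0.8,0],[0,29,5,0,0,-0.7,0],[-1,29,4,0,0,-0.7,0]]
end [0.4496 0.2202 0.3605] [ 179.9    0.  -150.1]
```

>>> carry_out([
  [0, 0, -30, 0, 0, -1, 0],
  [0, 0, -30, 0, 0, -1, 0],
  [0, 0, -30, 0, 0, -1, 0],
  [0, 0, -29, 0, 0, -1, 0],
  [0, 0, -30, 0, 0, -1, 0],
])

```text
clock: 0.52
position: [0.1537, -0.6054, 0.3814]
tool_rot: [-3.141, -0.0, 0.777]
force: [-0.2, 0.1, -0.2]
grip_width: 0.0852
```

>>> carry_out([
  [28, 2, -1, 0, 0, -0.8, 0],
  [28, 4, -2, 0, 0, -0.8, 0],
  [27, 6, -1, 0, 0, -0.7, 0],
  [27, 8, -2, 0, 0, -0.8, 0],
  [25, 11, -1, 0, 0, -0.8, 0],
])

```text
clock: 0.93
position: [0.2611, -0.5132, 0.3872]
tool_rot: [-3.141, -0.0, 1.186]
force: [1.1, -1.1, -0.1]
grip_width: 0.085
```

>>> carry_out([
  [25, 12, -2, 0, 0, -0.8, 0],
  [24, 15, -1, 0, 0, -0.8, 0],
  [23, 17, -1, 0, 0, -0.8, 0],
  [21, 18, -2, 0, 0, -0.7, 0],
  [19, 20, -1, 0, 0, -0.8, 0],
])

```text
clock: 1.35
position: [0.3666, -0.4216, 0.3942]
tool_rot: [-3.141, -0.0, 1.594]
force: [-0.2, -0.4, 0.2]
grip_width: 0.0848
```

>>> carry_out([
  [18, 21, -2, 0, 0, -0.8, 0],
  [16, 23, -1, 0, 0, -0.8, 0],
  [14, 25, -2, 0, 0, -0.8, 0],
  [12, 25, -1, 0, 0, -0.8, 0],
  [23, 17, 0, 0, 0, -0.8, 0],
])

```text
clock: 1.77
position: [0.4603, -0.3215, 0.3995]
tool_rot: [3.141, -0.001, 2.014]
force: [0.7, 0.4, 0.6]
grip_width: 0.0851
```

>>> carry_out([
  [21, 19, 0, 0, 0, -0.9, 0],
  [20, 22, 0, 0, 0, -0.8, 0],
  [17, 22, 0, 0, 0, -0.8, 0],
  [16, 24, 0, 0, 0, -0.8, 0],
  [14, 26, 0, 0, 0, -0.9, 0],
])

```text
clock: 2.18
position: [0.5002, -0.1827, 0.4]
tool_rot: [-3.141, -0.001, 2.453]
force: [-0.2, -0.6, -0.3]
grip_width: 0.0854
```

>>> carry_out([
  [11, 26, 0, 0, 0, -0.8, 0],
  [9, 27, 0, 0, 0, -0.8, 0],
  [6, 28, 0, 0, 0, -0.9, 0],
  [4, 29, 0, 0, 0, -0.8, 0],
  [2, 29, 0, 0, 0, -0.8, 0],
])

```text
clock: 2.6
position: [0.5418, -0.0452, 0.4]
tool_rot: [-3.141, -0.0, 2.883]
force: [0.2, -1.0, -0.5]
grip_width: 0.0856
```

>>> carry_out([
  [-1, 28, 0, 0, 0, -0.9, 0],
  [15, 24, 4, 0, 0, -0.7, 0],
  [14, 26, 5, 0, 0, -0.8, 0],
  [12, 27, 4, 0, 0, -0.7, 0],
  [9, 27, 5, 0, 0, -0.7, 0],
])

```text
clock: 3.02
position: [0.5045, 0.0885, 0.3818]
tool_rot: [-3.141, -0.001, -3.003]
force: [0.7, 0.3, 0.5]
grip_width: 0.0853
```

>>> carry_out([
  [8, 28, 4, 0, 0, -0.8, 0],
  [5, 28, 5, 0, 0, -0.7, 0],
  [3, 29, 4, 0, 0, -0.8, 0],
  [0, 29, 5, 0, 0, -0.7, 0],
  [-1, 29, 4, 0, 0, -0.7, 0],
])

```text
clock: 3.43
position: [0.4485, 0.2215, 0.3598]
tool_rot: [-3.141, -0.0, -2.616]
force: [1.0, -0.5, 0.6]
grip_width: 0.085
```

```bash
python3 - <<'E'
from p import *
import h
st()
f=h.grab('scene','scene1.png')
E
```

```text
{'clock': 3.433, 'qpos': [0.256, 0.346, -1.078, 1.705, 0.317, 1.283, 1.208], 'position': [0.448, 0.221, 0.36], 'force': [1.027, -0.459, 0.584], 'grip_width': 0.085} [-180.    -0.  -149.9]
```

View pics/scene1.png

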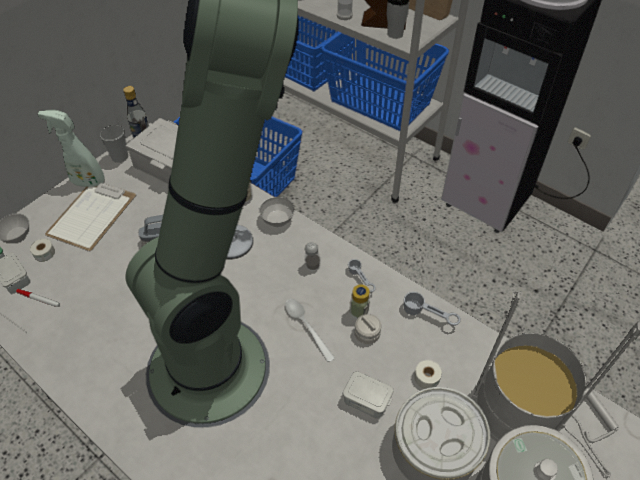

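The arm is over the stand. The bowl shows at (277,211), the large cup at (413,303) and its eye at (451,323), consistent with the top view. Next is going down onto the bar.

```bash
python3 - <<'E'
from p import *
import h
f=h.load('scene')
for n,uv,z in [('bowl',(277,211),.042),('cup',(413,299),.036),('eye',(451.5,321),.035)]: print(n,h.plane(f,uv,z)[0].round(4))
plan([((.368,.271,.32),R(-139.6)),((.368,.271,.2405),R(-139.6))],0)
E
```

```text
bowl [0.4502 0.1761 0.042 ]
cup [ 0.4426 -0.2787  0.036 ]
eye [ 0.4474 -0.3871  0.035 ]
[[11,20,10,0,0,-0.4,0],[10,19,10,0,0,-0.4,0],[9,21,10,0,0,-0.4,0],[9,21,10,0,0,-0.4,0],[0,0,26,0,0,0,0]]
[[0,0,27,0,0,0,0],[0,-1,26,0,0,0,0]]
end [0.368  0.2705 0.2408] [ 179.9    0.  -139.6]
```

>>> carry_out([
  [11, 20, 10, 0, 0, -0.4, 0],
  [10, 19, 10, 0, 0, -0.4, 0],
  [9, 21, 10, 0, 0, -0.4, 0],
  [9, 21, 10, 0, 0, -0.4, 0],
  [0, 0, 26, 0, 0, 0, 0],
])

```text
clock: 3.9
position: [0.3693, 0.2691, 0.2957]
tool_rot: [-3.141, 0.003, -2.445]
force: [1.2, 1.1, 0.6]
grip_width: 0.0856
```

>>> carry_out([
  [0, 0, 27, 0, 0, 0, 0],
  [0, -1, 26, 0, 0, 0, 0],
  [0, 0, 0, 0, 0, 0, 0],
])

```text
clock: 4.15
position: [0.3713, 0.264, 0.2377]
tool_rot: [3.141, -0.005, -2.451]
force: [-0.3, -0.2, 0.0]
grip_width: 0.0853
```

>>> carry_out([
  [0, 0, 0, 0, 0, 0, 255],
  [0, 0, 0, 0, 0, 0, 255],
  [0, 0, 0, 0, 0, 0, 255],
  [0, 0, 0, 0, 0, 0, 255],
  [0, 0, 0, 0, 0, 0, 255],
], force=30)

```text
clock: 4.57
position: [0.3734, 0.2656, 0.2421]
tool_rot: [-3.141, 0.001, -2.453]
force: [-2.8, 4.7, 3.1]
grip_width: 0.0256
```

>>> carry_out([
  [0, 0, 0, 0, 0, 0, 255],
  [0, 0, 0, 0, 0, 0, 255],
  [0, 0, 0, 0, 0, 0, 255],
])

```text
clock: 4.82
position: [0.3732, 0.2661, 0.2421]
tool_rot: [3.141, 0.002, -2.453]
force: [-2.6, 3.5, 9.9]
grip_width: 0.0101
```

```bash
python3 - <<'E'
from p import *
st()
c=np.array([.3116,.221]);p,r=pose(); d=p[:2]-c; print(np.hypot(*d),np.degrees(np.arctan2(d[1],d[0])))
rho=np.hypot(*d);a0=np.degrees(np.arctan2(d[1],d[0])); psi0=np.degrees(bot.observe()['tool_rot'][2])
for a1 in (-15.5,):
  w=[]
  n=12
  for i in range(1,n+1):
    a=a0+(a1-a0)*i/n
    w.append(((*(c+rho*np.array([np.cos(np.radians(a)),np.sin(np.radians(a))])),p[2]),R(psi0+a-a0)))
  plan(w,255)
E
```

```text
{'clock': 4.817, 'qpos': [0.106, 0.411, -1.085, 1.971, 0.429, 1.011, 1.079], 'position': [0.373, 0.266, 0.242], 'force': [-2.621, 3.481, 9.942], 'grip_width': 0.01} [ 1.800e+02  1.000e-01 -1.406e+02]
0.07633287657298479 36.25864423586088
[[1,-6,0,0,0,0.7,255],[0,-5,0,0,0,0.7,255],[1,-6,0,0,0,0.8,255],[0,-6,0,0,0,0.7,255],[1,-6,0,0,0,0.7,255]]
[[0,-5,0,0,0,0.7,255],[1,-6,0,0,0,0.7,255],[0,-6,0,0,0,0.8,255],[1,-5,0,0,0,0.7,255],[0,-6,0,0,0,0.7,255]]
[[1,-6,0,0,0,0.7,255],[0,-6,0,0,0,0.7,255]]
end [0.3855 0.2001 0.242 ] [179.9   0.  167.8]
```

>>> carry_out([
  [1, -6, 0, 0, 0, 0.7, 255],
  [0, -5, 0, 0, 0, 0.7, 255],
  [1, -6, 0, 0, 0, 0.8, 255],
  [0, -6, 0, 0, 0, 0.7, 255],
  [1, -6, 0, 0, 0, 0.7, 255],
])

```text
clock: 5.23
position: [0.3847, 0.2406, 0.2422]
tool_rot: [3.139, 0.001, -2.833]
force: [-8.0, 10.0, 7.4]
grip_width: 0.0102
```

```bash
python3 - <<'E'
from p import *
st()
c=np.array([.3116,.221]);p,r=pose(); d=p[:2]-c; print(np.hypot(*d),np.degrees(np.arctan2(d[1],d[0])))
E
```

```text
{'clock': 5.233, 'qpos': [0.111, 0.368, -0.993, 1.984, 0.369, 0.981, 0.819], 'position': [0.385, 0.241, 0.242], 'force': [-7.964, 9.975, 7.404], 'grip_width': 0.01} [ 179.8    0.  -162.3]
0.07565602158659104 14.987301215116963
```

>>> carry_out([
  [1, -6, 0, 0, 0, 0.8, 255],
  [0, -6, 0, 0, 0, 0.8, 255],
  [1, -7, 0, 0, 0, 0.8, 255],
  [0, -6, 0, 0, 0, 0.8, 255],
  [1, -6, 0, 0, 0, 0.8, 255],
])

```text
clock: 5.65
position: [0.3856, 0.21, 0.2421]
tool_rot: [3.139, -0.001, 3.031]
force: [-13.3, 12.9, 9.7]
grip_width: 0.0098
```

>>> carry_out([
  [0, -6, 0, 0, 0, 0.8, 255],
  [1, -6, 0, 0, 0, 0.8, 255],
  [0, 0, 0, 0, 0, 0, 255],
])

```text
clock: 5.9
position: [0.3824, 0.1977, 0.2421]
tool_rot: [3.14, -0.002, 2.862]
force: [-18.4, 8.5, 15.2]
grip_width: 0.01
```

```bash
python3 - <<'E'
from p import *
import h
st()
c=np.array([.3116,.221]);p,r=pose(); d=p[:2]-c; print(np.hypot(*d),np.degrees(np.arctan2(d[1],d[0])))
f=h.grab('scene'); I=f['color'][:,:,::-1]; h.cv2.imwrite('pics/s2.png',h.cv2.resize(I[120:260,190:330],None,fx=4,fy=4,interpolation=2))
f=h.grab('top'); I=f['color'][:,:,::-1]; h.cv2.imwrite('pics/t2.png',h.cv2.resize(I[180:320,150:290],None,fx=4,fy=4,interpolation=2))
a=h.cv2.imread('pics/s2.png');b=h.cv2.imread('pics/t2.png');h.cv2.imwrite('pics/st2.png',h.cv2.resize(np.hstack([a,b]),None,fx=.71,fy=.71))
E
```

```text
{'clock': 5.9, 'qpos': [0.117, 0.286, -0.867, 2.038, 0.269, 0.932, 0.4], 'position': [0.382, 0.198, 0.242], 'force': [-18.361, 8.469, 15.213], 'grip_width': 0.01} [ 1.799e+02 -1.000e-01  1.640e+02]
0.07447666109863191 -18.19399963303888
```

View pics/st2.png

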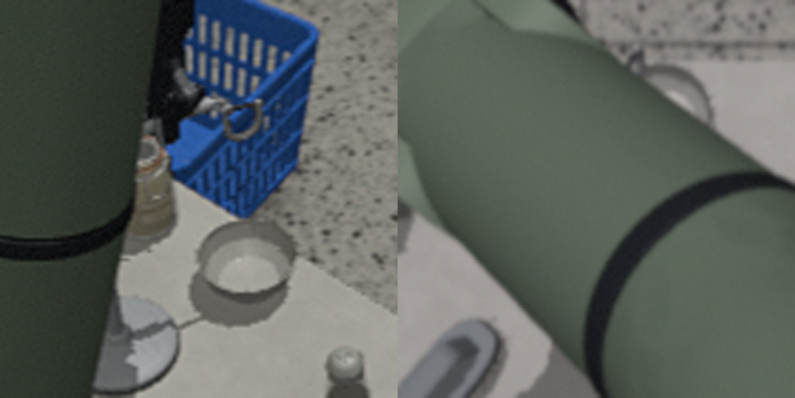

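The hook is now over or near the bowl. I'll release the bar, go up and look again.

>>> carry_out([
  [0, 0, 0, 0, 0, 0, 0],
  [0, 0, 0, 0, 0, 0, 0],
  [0, 0, 0, 0, 0, 0, 0],
  [0, 0, 0, 0, 0, 0, 0],
  [0, 0, 0, 0, 0, 0, 0],
])

```text
clock: 6.42
position: [0.384, 0.1963, 0.2413]
tool_rot: [3.142, 0.0, 2.867]
force: [0.0, -1.0, 0.2]
grip_width: 0.0702
```

>>> carry_out([
  [0, 0, -20, 0, 0, 0, 0],
  [0, 0, -30, 0, 0, 0, 0],
  [0, 0, -30, 0, 0, 0, 0],
  [0, 0, -30, 0, 0, 0, 0],
  [0, 0, 0, 0, 0, 0, 0],
])

```text
clock: 6.83
position: [0.3852, 0.1976, 0.3559]
tool_rot: [3.138, 0.005, 2.867]
force: [-0.0, 0.3, -0.5]
grip_width: 0.0855
```

```bash
python3 - <<'E'
from p import *
st()
plan([((.48,.02,.36),R(130)),((.46,-.25,.34),R(98.6))],0)
E
```

```text
{'clock': 6.833, 'qpos': [0.208, 0.144, -0.904, 1.865, 0.125, 1.184, 0.558], 'position': [0.385, 0.198, 0.356], 'force': [-0.049, 0.305, -0.474], 'grip_width': 0.086} [179.8   0.3 164.2]
[[-20,-21,-1,0,0,0.8,0],[-21,-19,0,0,0,0.8,0],[-24,-17,-1,0,0,0.8,0],[-24,-15,0,0,0,0.9,0],[-26,-13,-1,0,0,0.8,0]]
[[-27,-10,0,0,0,0.8,0],[-27,-9,-1,0.1,0,0.8,0],[-19,-19,2,0,0,0.5,0],[-21,-18,2,0,0,0.5,0],[-21,-16,2,0,0,0.6,0]]
[[-22,-16,3,0,0,0.5,0],[-23,-14,2,0,0,0.5,0],[-24,-13,2,0,0,0.5,0],[-24,-12,2,0,0,0.6,0],[-25,-10,2,0,0,0.5,0]]
[[-26,-8,2,0,0,0.5,0],[-26,-8,2,0,0,0.5,0]]
end [ 0.4599 -0.25    0.3404] [-179.8    0.3   98.8]
```

>>> carry_out([
  [-20, -21, -1, 0, 0, 0.8, 0],
  [-21, -19, 0, 0, 0, 0.8, 0],
  [-24, -17, -1, 0, 0, 0.8, 0],
  [-24, -15, 0, 0, 0, 0.9, 0],
  [-26, -13, -1, 0, 0, 0.8, 0],
])

```text
clock: 7.25
position: [0.4521, 0.0678, 0.3543]
tool_rot: [-3.141, 0.0, 2.433]
force: [0.7, 0.4, 0.2]
grip_width: 0.0857
```

>>> carry_out([
  [-27, -10, 0, 0, 0, 0.8, 0],
  [-27, -9, -1, 0.1, 0, 0.8, 0],
  [-19, -19, 2, 0, 0, 0.5, 0],
  [-21, -18, 2, 0, 0, 0.5, 0],
  [-21, -16, 2, 0, 0, 0.6, 0],
])

```text
clock: 7.67
position: [0.4727, -0.0636, 0.3497]
tool_rot: [-3.131, 0.002, 2.1]
force: [0.4, -0.0, 0.3]
grip_width: 0.0851
```

>>> carry_out([
  [-22, -16, 3, 0, 0, 0.5, 0],
  [-23, -14, 2, 0, 0, 0.5, 0],
  [-24, -13, 2, 0, 0, 0.5, 0],
  [-24, -12, 2, 0, 0, 0.6, 0],
  [-25, -10, 2, 0, 0, 0.5, 0],
])

```text
clock: 8.08
position: [0.4618, -0.1984, 0.3398]
tool_rot: [-3.132, 0.005, 1.827]
force: [0.1, -0.0, 0.3]
grip_width: 0.0854
```

```bash
python3 - <<'E'
from p import *
import h
cv2=h.cv2
st()
f=h.grab('scene'); I=f['color'][:,:,::-1]; a=cv2.resize(I[120:260,190:290],None,fx=4,fy=4,interpolation=2)
g=h.grab('top'); J=g['color'][:,:,::-1]; b=cv2.resize(J[180:320,190:290],None,fx=4,fy=4,interpolation=2)
cv2.imwrite('pics/st3.png',np.hstack([a,b]))
# large scoop mask from earlier, unobstructed scene frame: bar fit by depth
C=h.cloud(g);P=C.reshape(-1,3)
m=(P[:,2]>.25)&(P[:,2]<.275)&(P[:,0]>.33)&(P[:,0]<.44)&(P[:,1]>.1)&(P[:,1]<.3)
print(m.sum())
u=np.where(m)[0]; q=h.plane(g,np.c_[u%640,u//640],.262)[:,:2]
v=cv2.fitLine(np.float32(q),cv2.DIST_HUBER,0,.01,.01).ravel(); print('bar',v,np.degrees(np.arctan2(v[1],v[0])))
E
```

```text
{'clock': 8.083, 'qpos': [0.668, 0.248, -0.473, 1.747, 0.131, 1.182, 0.413], 'position': [0.462, -0.198, 0.34], 'force': [0.13, -0.01, 0.341], 'grip_width': 0.085} [-179.5    0.3  104.7]
319
bar [ 0.938049   -0.34650263  0.3844552   0.19585063] -20.273548
```

View pics/st3.png

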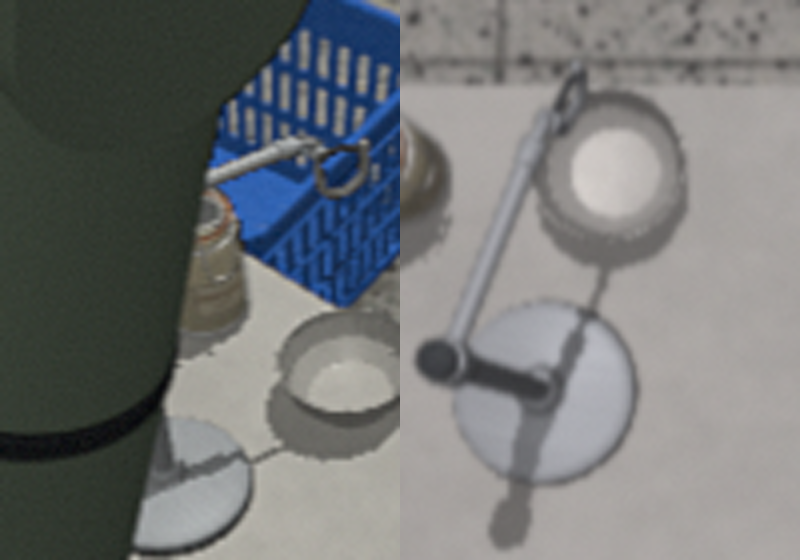

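The left crop shows the hook as a closed loop at (342,165) with the bowl at (350,360). In the right (top-view) crop the arm runs from the post (437,358) to its end (545,120). The nose tip is at (575,70) and the bowl rim centre is near (614,163).

```bash
python3 - <<'E'
from h import *
g=load('top'); f=load('scene')
px=lambda x,y:((x-400+.5)/4-.5+190,(y+.5)/4-.5+180)
for n,c,z in [('posttop',(437,358),.286),('bowl',(615,163),.042),('bowlfloor',(616,174),.004),('armend',(545,130),.2595),('nose',(577,68),.242)]: print(n,plane(g,px(*c),z)[0].round(4))
sx=lambda x,y:((x+.5)/4-.5+190,(y+.5)/4-.5+120)
for n,c,z in [('nose s',(366,150),.242),('seat s',(338,193),.205)]: print(n,plane(f,sx(*c),z)[0].round(4))
a=np.radians([40.4,-20.27]); p=np.array([[.3708,.2734],[.3845,.1959]]);d=np.c_[np.cos(a),np.sin(a)]
t=np.linalg.solve(np.c_[d[0],-d[1]],p[1]-p[0]); X=p[0]+t[0]*d[0]; print('pivot',X,'seat',X+.1515*d[1],'nose',X+.168*d[1])
# rim depth points
for n,F in (('top',g),('scene',f)):
    P=cloud(F).reshape(-1,3); q=P[(P[:,2]>.033)&(P[:,2]<.05)&(np.hypot(P[:,0]-.45,P[:,1]-.179)<.065)][:,:2]
    (c,r)=cv2.minEnclosingCircle(np.float32(q)); print(n,len(q),c,r,q.mean(0))
# big scoop mask from depth, top view
P=cloud(g).reshape(-1,3)
I=f['color']; cv2.imwrite('pics/sc.png',cv2.resize(I[285:340,395:465,::-1],None,fx=8,fy=8,interpolation=2))
E
```

```text
posttop [0.3125 0.2212 0.286 ]
bowl [0.4546 0.1754 0.042 ]
bowlfloor [0.4542 0.1807 0.004 ]
armend [0.4322 0.1768 0.2595]
nose [0.4691 0.1644 0.242 ]
nose s [0.4648 0.1595 0.242 ]
seat s [0.4522 0.175  0.205 ]
pivot [0.31144127 0.22288176] seat [0.45355895 0.17039542] nose [0.46903711 0.16467908]
top 121 (0.45452168583869934, 0.18239499628543854) 0.051666341722011566 [0.45897756 0.17726253]
scene 208 (0.45225581526756287, 0.1818845272064209) 0.05219913646578789 [0.45931118 0.18848251]
```

View pics/sc.png

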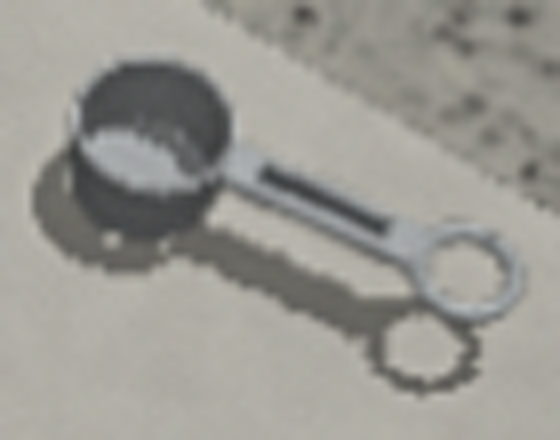

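In this crop the cup rim is centred at about (153,125) and the eye at about (467,271). The handle runs straight between them.

```bash
python3 - <<'E'
from h import *
import p
f=load('scene')
sx=lambda x,y:((x+.5)/8-.5+395,(y+.5)/8-.5+285)
c=plane(f,sx(153,125),.036)[0];e=plane(f,sx(467,271),.032)[0];h1=plane(f,sx(325,202),.035)[0]
print(c,e,h1,np.linalg.norm((e-c)[:2]),np.degrees(np.arctan2(*(e-c)[1::-1])))
c=(c+[.4417,-.2798,0])/2; e=(e+[.4576,-.3845,0])/2
d=(e-c)[:2]; print('avg',c,e,np.linalg.norm(d)); d/=np.linalg.norm(d)
gp=c[:2]+.050*d; psi=np.degrees(np.arctan2(-d[1],-d[0])); print('grasp',gp,psi)
p.st(); p.plan([((*gp,.20),p.R(psi)),((*gp,.05),p.R(psi)),((*gp,.014),p.R(psi))],0)
E
```

```text
[ 0.4406733  -0.28202028  0.036     ] [ 0.45787413 -0.38551011  0.032     ] [ 0.45031276 -0.33879382  0.035     ] 0.10490955178704896 -80.56325562563386
avg [ 0.44118665 -0.28091014  0.018     ] [ 0.45773706 -0.38500505  0.016     ] 0.10540240920010262
grasp [ 0.44903771 -0.3302899 ] 99.03403824359353
{'clock': 8.183, 'qpos': [0.67, 0.249, -0.47, 1.747, 0.131, 1.182, 0.413], 'position': [0.461, -0.201, 0.339], 'force': [-0.735, 0.014, -0.305], 'grip_width': 0.085} [-179.4    0.3  104.4]
[[-17,-6,20,0,0,0.1,0],[-18,-6,20,0,0,0.2,0],[-17,-5,20,0,0,0.1,0],[-18,-6,20,-0.1,0,0.1,0],[-18,-5,20,0,0,0.1,0]]
[[-17,-5,20,0,0,0.2,0],[-18,-5,20,0,0.1,0.1,0],[0,0,25,0,0,0,0],[0,0,25,0,0,0,0],[0,0,25,0,0,0,0]]
[[-1,0,25,0,0,0,0],[0,0,25,0,0,0,0],[0,0,25,0,0,0,0],[0,0,18,0,0,0,0],[0,0,18,0,0,0,0]]
end [ 0.4492 -0.3303  0.0141] [180.   -0.3  99. ]
```

>>> carry_out([
  [-17, -6, 20, 0, 0, 0.1, 0],
  [-18, -6, 20, 0, 0, 0.2, 0],
  [-17, -5, 20, 0, 0, 0.1, 0],
  [-18, -6, 20, -0.1, 0, 0.1, 0],
  [-18, -5, 20, 0, 0, 0.1, 0],
])

```text
clock: 8.6
position: [0.4543, -0.2902, 0.2397]
tool_rot: [3.14, 0.005, 1.767]
force: [0.7, -1.2, 0.5]
grip_width: 0.0857
```

>>> carry_out([
  [-17, -5, 20, 0, 0, 0.2, 0],
  [-18, -5, 20, 0, 0.1, 0.1, 0],
  [0, 0, 25, 0, 0, 0, 0],
  [0, 0, 25, 0, 0, 0, 0],
  [0, 0, 25, 0, 0, 0, 0],
])

```text
clock: 9.02
position: [0.4514, -0.3255, 0.1245]
tool_rot: [3.14, -0.006, 1.736]
force: [0.3, -0.7, -0.7]
grip_width: 0.0855
```

>>> carry_out([
  [-1, 0, 25, 0, 0, 0, 0],
  [0, 0, 25, 0, 0, 0, 0],
  [0, 0, 0, 0, 0, 0, 0],
  [0, 0, 0, 0, 0, 0, 0],
])

```text
clock: 9.35
position: [0.4514, -0.3257, 0.0754]
tool_rot: [3.141, -0.007, 1.737]
force: [0.0, 0.1, 0.6]
grip_width: 0.0853
```

```bash
python3 - <<'E'
import p
p.st(); p.plan([((.4490,-.3303,.014),p.R(99.0))],0,15)
E
```

```text
{'clock': 9.35, 'qpos': [0.75, 0.647, -0.318, 1.884, 0.302, 0.661, 0.417], 'position': [0.451, -0.326, 0.075], 'force': [0.043, 0.136, 0.573], 'grip_width': 0.085} [180.   -0.4  99.5]
[[-1,-1,12,0,0,0,0],[-1,0,13,0,0,0,0],[-1,-1,12,0,0,0.1,0],[-1,-1,12,0,-0.1,0,0],[0,0,12,0,0,0,0]]
end [ 0.4491 -0.3298  0.0143] [180.    0.2  98.9]
```

>>> carry_out([
  [-1, -1, 12, 0, 0, 0, 0],
  [-1, 0, 13, 0, 0, 0, 0],
  [-1, -1, 12, 0, 0, 0.1, 0],
  [-1, -1, 12, 0, -0.1, 0, 0],
  [0, 0, 11, 0, 0, 0, 0],
])

```text
clock: 9.77
position: [0.4491, -0.3307, 0.0148]
tool_rot: [3.14, 0.006, 1.725]
force: [1.0, -0.1, 0.6]
grip_width: 0.0855
```

>>> carry_out([
  [0, 0, 0, 0, 0, 0, 255],
  [0, 0, 0, 0, 0, 0, 255],
  [0, 0, 0, 0, 0, 0, 255],
  [0, 0, 0, 0, 0, 0, 255],
  [0, 0, 0, 0, 0, 0, 255],
], force=60)

```text
clock: 10.18
position: [0.4496, -0.3309, 0.0163]
tool_rot: [3.139, 0.006, 1.725]
force: [-0.6, 0.2, 0.5]
grip_width: 0.0256
```

>>> carry_out([
  [0, 0, 0, 0, 0, 0, 255],
  [0, 0, 0, 0, 0, 0, 255],
  [0, 0, 0, 0, 0, 0, 255],
])

```text
clock: 10.43
position: [0.4495, -0.331, 0.0161]
tool_rot: [3.14, 0.006, 1.725]
force: [-0.3, -2.4, 4.2]
grip_width: 0.0145
```

```bash
python3 - <<'E'
import p
p.st(); g=p.plan([((.449,-.3303,.15),p.R(98.9)),((.50,-.20,.36),p.R(70)),((.58,.0,.38),p.R(25)),((.56,.12,.36),p.R(-16)),((.545,.137,.33),p.R(-20.3))],255)
E
```

```text
{'clock': 10.433, 'qpos': [0.714, 0.74, -0.261, 1.906, 0.355, 0.535, 0.365], 'position': [0.45, -0.331, 0.016], 'force': [-0.283, -2.426, 4.217], 'grip_width': 0.015} [179.9   0.3  98.8]
[[0,0,-27,0,0,0,255],[0,0,-27,0,0,0,255],[0,0,-26,0,0,0,255],[0,0,-27,0,0,0,255],[0,0,-27,0,0.1,0,255]]
[[14,8,-23,0,0,0.5,255],[13,7,-23,0,0,0.6,255],[15,6,-24,0,0,0.5,255],[14,6,-23,0,0,0.5,255],[15,4,-23,0,0,0.6,255]]
[[16,4,-23,0,0,0.5,255],[15,3,-24,0,0,0.5,255],[16,2,-23,0,0,0.6,255],[15,2,-23,0,0,0.5,255],[27,1,-2,0,0,0.9,255]]
[[27,-2,-3,0,0,1,255],[26,-4,-2,0,0,0.9,255],[26,-8,-3,0,0,1,255],[26,-9,-2,0,0,0.9,255],[24,-12,-2,0,0,0.9,255]]
[[23,-14,-3,0,0,1,255],[21,-17,-2,0,0,0.9,255],[5,-17,3,0,0,1,255],[3,-17,3,0,0,1,255],[1,-17,3,0,0,0.9,255]]
[[-1,-17,3,0,0,1,255],[-2,-18,3,0,0,1,255],[-5,-16,3,0,0,1,255],[-6,-17,2,0,0,0.9,255],[-9,-6,15,0,0,0.4,255]]
[[-10,-5,16,0,0,0.4,255]]
end [0.5447 0.1367 0.3295] [-179.7    0.   -20.6]
```

>>> carry_out([
  [0, 0, -27, 0, 0, 0, 255],
  [0, 0, -27, 0, 0, 0, 255],
  [0, 0, -26, 0, 0, 0, 255],
  [0, 0, -27, 0, 0, 0, 255],
  [0, 0, -27, 0, 0.1, 0, 255],
])

```text
clock: 10.85
position: [0.4488, -0.3293, 0.151]
tool_rot: [3.14, -0.006, 1.726]
force: [0.7, -0.2, -1.8]
grip_width: 0.0142
```

>>> carry_out([
  [14, 8, -23, 0, 0, 0.5, 255],
  [13, 7, -23, 0, 0, 0.6, 255],
  [15, 6, -24, 0, 0, 0.5, 255],
  [14, 6, -23, 0, 0, 0.5, 255],
  [15, 4, -23, 0, 0, 0.6, 255],
])

```text
clock: 11.27
position: [0.4769, -0.2571, 0.2673]
tool_rot: [-3.141, -0.006, 1.44]
force: [1.3, -0.2, -1.2]
grip_width: 0.0144
```

>>> carry_out([
  [16, 4, -23, 0, 0, 0.5, 255],
  [15, 3, -24, 0, 0, 0.5, 255],
  [16, 2, -23, 0, 0, 0.6, 255],
  [15, 2, -23, 0, 0, 0.5, 255],
  [27, 1, -2, 0, 0, 0.9, 255],
])

```text
clock: 11.68
position: [0.5111, -0.1762, 0.3654]
tool_rot: [3.139, -0.005, 1.124]
force: [0.5, -0.5, -2.3]
grip_width: 0.0145
```

>>> carry_out([
  [27, -2, -3, 0, 0, 1, 255],
  [26, -4, -2, 0, 0, 0.9, 255],
  [26, -8, -3, 0, 0, 1, 255],
  [26, -9, -2, 0, 0, 0.9, 255],
  [24, -12, -2, 0, 0, 0.9, 255],
])

```text
clock: 12.1
position: [0.5606, -0.0484, 0.3744]
tool_rot: [-3.137, -0.004, 0.632]
force: [1.4, 0.4, -1.9]
grip_width: 0.0145
```

>>> carry_out([
  [23, -14, -3, 0, 0, 1, 255],
  [21, -17, -2, 0, 0, 0.9, 255],
  [5, -17, 3, 0, 0, 1, 255],
  [3, -17, 3, 0, 0, 1, 255],
  [1, -17, 3, 0, 0, 0.9, 255],
])

```text
clock: 12.52
position: [0.5715, 0.0529, 0.3704]
tool_rot: [-3.136, -0.001, 0.129]
force: [-0.3, -0.6, -0.6]
grip_width: 0.0141
```

>>> carry_out([
  [-1, -17, 3, 0, 0, 1, 255],
  [-2, -18, 3, 0, 0, 1, 255],
  [-5, -16, 3, 0, 0, 1, 255],
  [-6, -17, 2, 0, 0, 0.9, 255],
  [0, 0, 0, 0, 0, 0, 255],
])

```text
clock: 12.93
position: [0.5582, 0.1244, 0.3597]
tool_rot: [-3.135, 0.002, -0.277]
force: [-0.6, 0.6, -1.0]
grip_width: 0.0143
```

```bash
python3 - <<'E'
import p
p.st(); g=p.plan([((.532,.1415,.275),p.R(-20.3))],255,20)
E
```

```text
{'clock': 12.933, 'qpos': [-0.159, 0.334, -0.217, 1.561, 0.067, 1.253, -2.233], 'position': [0.558, 0.124, 0.36], 'force': [-0.578, 0.574, -1.006], 'grip_width': 0.014} [-1.796e+02  1.000e-01 -1.590e+01]
[[-6,-2,17,0,0,0.1,255],[-6,-1,17,0,0,0.2,255],[-6,-2,17,0,0,0.1,255],[-6,-2,17,0,0,0.2,255],[-6,-1,17,-0.1,0,0.1,255]]
end [0.532  0.1416 0.2749] [179.7   0.2 -20.1]
```

>>> carry_out([
  [-6, -2, 17, 0, 0, 0.1, 255],
  [-6, -1, 17, 0, 0, 0.2, 255],
  [-6, -2, 17, 0, 0, 0.1, 255],
  [-6, -2, 17, 0, 0, 0.2, 255],
  [-6, -1, 17, -0.1, 0, 0.1, 255],
])

```text
clock: 13.35
position: [0.5328, 0.1373, 0.2746]
tool_rot: [3.136, 0.001, -0.349]
force: [1.1, -0.3, -1.7]
grip_width: 0.0146
```

```bash
python3 - <<'E'
from p import *
import h
cv2=h.cv2
st()
f=h.grab('scene'); I=f['color'][:,:,::-1]; a=cv2.resize(I[110:230,240:360],None,fx=5,fy=5,interpolation=2)
g=h.grab('top'); J=g['color'][:,:,::-1]; b=cv2.resize(J[160:280,190:230],None,fx=5,fy=5,interpolation=2)
cv2.imwrite('pics/st4.png',np.hstack([a,b]))
E
```

```text
{'clock': 13.35, 'qpos': [-0.202, 0.365, -0.211, 1.737, 0.09, 1.053, -2.364], 'position': [0.533, 0.137, 0.275], 'force': [1.115, -0.338, -1.741], 'grip_width': 0.015} [ 1.797e+02  1.000e-01 -2.000e+01]
```

View pics/st4.png

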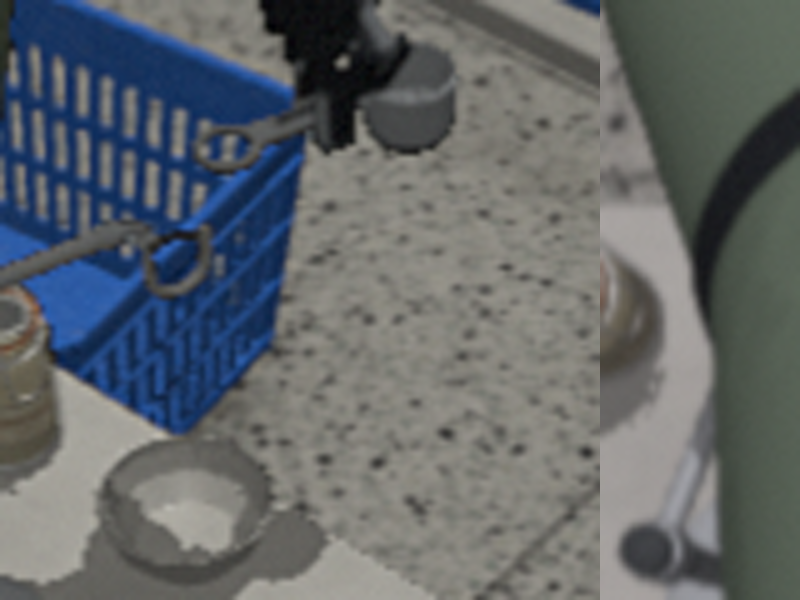

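The scoop is held level: its eye is at (227,148) and the hook's nose at (207,229), with the seat at (178,290). I'll compare these with predictions through the same camera.

```bash
python3 - <<'E'
from p import *
import h
f=h.load('scene'); p,r=pose()
eye=p+r.apply([-.0545,0,-.016])
cp=lambda P:(h.proj(f,P)-[240,110]+.5)*5-.5
o=np.array([np.cos(np.radians(-20.27)),np.sin(np.radians(-20.27)),0]);P0=np.array([.3114,.2225,0])
print('eye',eye,cp(eye)); 
for n,d,z in(('nose',.168,.242),('seat',.1515,.205),('shank top',.135,.2595)): print(n,P0+o*d+[0,0,z],cp(P0+o*d+[0,0,z]))
ix=lambda x,y:((x+.5)/5-.5+240,(y+.5)/5-.5+110)
print('obs eye@z',h.plane(f,ix(227,148),eye[2]),'obs nose',h.plane(f,ix(207,229),.241),'obs seat',h.plane(f,ix(177,290),.205))
E
```

```text
eye [0.480488   0.15637377 0.28952287] [[228.25051952 152.17656456]]
nose [0.46899584 0.16429732 0.242     ] [[205.97063467 229.22678866]]
seat [0.45351767 0.17001365 0.205     ] [[181.54248493 294.17796171]]
shank top [0.43803951 0.17572999 0.2595    ] [[145.86310004 226.23403863]]
obs eye@z [[0.48248779 0.15893935 0.28952287]] obs nose [[0.47024817 0.16477462 0.241     ]] obs seat [[0.45439856 0.17392527 0.205     ]]
```

>>> carry_out([
  [-6, -1, 10, 0, 0, 0, 255],
  [-6, -2, 10, 0, 0, 0, 255],
  [0, 0, 10, 0, 0, 0, 255],
  [0, 0, 10, 0, 0, 0, 255],
  [0, 0, 0, 0, 0, 0, 255],
])

```text
clock: 13.87
position: [0.5228, 0.1437, 0.234]
tool_rot: [3.135, 0.002, -0.348]
force: [-1.0, -0.8, -2.0]
grip_width: 0.0141
```

```bash
python3 - <<'E'
from p import *
import h
cv2=h.cv2
st(); p,r=pose(); print('eye',p+r.apply([-.0545,0,-.016])+[.001,.001,0])
f=h.grab('scene'); I=f['color'][:,:,::-1]; a=cv2.resize(I[125:185,250:330],None,fx=9,fy=9,interpolation=2)
cv2.imwrite('pics/s5.png',a)
E
```

```text
{'clock': 13.867, 'qpos': [-0.219, 0.396, -0.212, 1.804, 0.103, 0.958, -2.394], 'position': [0.523, 0.144, 0.234], 'force': [-0.97, -0.79, -2.039], 'grip_width': 0.014} [ 1.796e+02  1.000e-01 -1.990e+01]
eye [0.47265292 0.16338172 0.25012097]
```

View pics/s5.png

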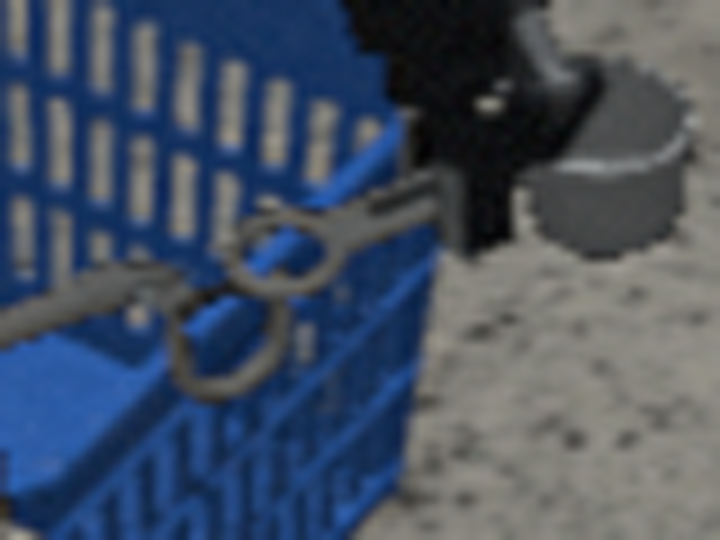

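The eye is centred at (288,252) and the nose tip should be at about (283,278), so it is directly under the hole. I'll lower it in small steps.

>>> carry_out([
  [0, 0, 5, 0, 0, 0, 255],
  [0, 0, 5, 0, 0, 0, 255],
  [0, 0, 5, 0, 0, 0, 255],
])

```text
clock: 14.17
position: [0.5232, 0.1443, 0.2204]
tool_rot: [3.137, 0.001, -0.348]
force: [0.4, -0.3, 2.7]
grip_width: 0.0142
```

>>> carry_out([
  [0, 0, 5, 0, 0, 0, 255],
  [0, 0, 5, 0, 0, 0, 255],
])

```text
clock: 14.33
position: [0.5231, 0.1442, 0.2101]
tool_rot: [3.137, 0.001, -0.348]
force: [1.3, -0.3, 3.1]
grip_width: 0.0142
```

>>> carry_out([
  [0, 0, 4, 0, 0, 0, 255],
  [0, 0, 4, 0, 0, 0, 255],
])

```text
clock: 14.5
position: [0.523, 0.1442, 0.2019]
tool_rot: [3.136, 0.001, -0.348]
force: [0.2, -0.2, -1.1]
grip_width: 0.0144
```

```bash
python3 - <<'E'
from p import *
import h
cv2=h.cv2
st(); p,r=pose(); print('eye',p+r.apply([-.0545,0,-.016])+[.001,.001,0])
f=h.grab('scene'); I=f['color'][:,:,::-1]; a=cv2.resize(I[125:185,250:330],None,fx=9,fy=9,interpolation=2)
cv2.imwrite('pics/s6.png',a)
E
```

```text
{'clock': 14.5, 'qpos': [-0.225, 0.434, -0.207, 1.839, 0.116, 0.885, -2.407], 'position': [0.523, 0.144, 0.202], 'force': [0.247, -0.243, -1.14], 'grip_width': 0.014} [ 1.797e+02  1.000e-01 -1.990e+01]
eye [0.47277069 0.16386511 0.2179397 ]
```

The force rose to +3 N on the gate, then fell back to free at eye height 0.218 m, so it snapped in. The ring is now round the hook, so I'll use it to swing the arm about 3.7° further over the bowl.

>>> carry_out([
  [0, -4, 0, 0, 0, -0.1, 255],
  [0, -4, 0, 0, 0, -0.1, 255],
  [0, -4, 0, 0, 0, -0.1, 255],
])

```text
clock: 14.8
position: [0.527, 0.1563, 0.2024]
tool_rot: [3.137, 0.001, -0.315]
force: [-0.2, -1.3, -1.7]
grip_width: 0.0143
```

>>> carry_out([
  [0, -4, 0, 0, 0, -0.1, 255],
  [0, -4, 0, 0, 0, -0.1, 255],
  [0, -3, 0, 0, 0, -0.1, 255],
  [0, 0, 0, 0, 0, 0, 255],
])

```text
clock: 15.13
position: [0.5302, 0.1668, 0.2022]
tool_rot: [3.137, 0.001, -0.284]
force: [-0.8, -0.2, -0.7]
grip_width: 0.0145
```

```bash
python3 - <<'E'
from p import *
import h
cv2=h.cv2
st(); p,r=pose(); print('eye',p+r.apply([-.0545,0,-.016])+[.001,.001,0])
f=h.grab('scene'); I=f['color'][:,:,::-1]; a=cv2.resize(I[125:235,240:340],None,fx=5.4,fy=5.4,interpolation=2)
cv2.imwrite('pics/s7.png',a)
E
```

```text
{'clock': 15.133, 'qpos': [-0.248, 0.455, -0.224, 1.804, 0.128, 0.902, -2.384], 'position': [0.53, 0.167, 0.202], 'force': [-0.792, -0.225, -0.736], 'grip_width': 0.014} [ 1.797e+02  1.000e-01 -1.620e+01]
eye [0.47895203 0.18315171 0.21832054]
```

View pics/s7.png

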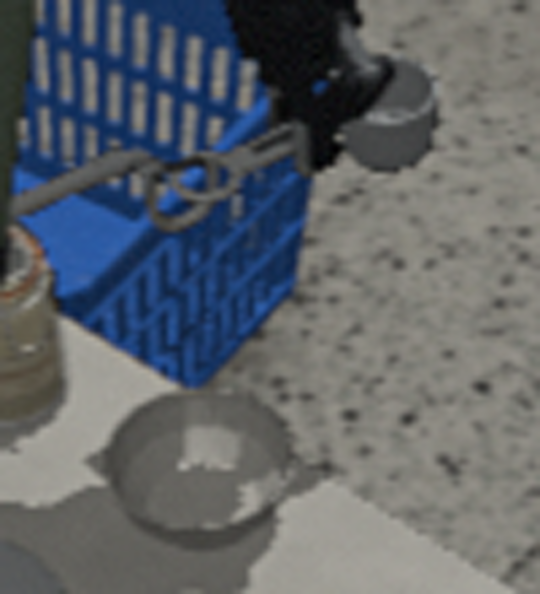

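```bash
python3 - <<'E'
from p import *
import h
cv2=h.cv2
f=h.load('scene'); ix=lambda x,y:((x+.5)/5.4-.5+240,(y+.5)/5.4-.5+125)
print('eye',h.plane(f,ix(207,173),.218),'seat',h.plane(f,ix(187,228),.203))
def bar(img,x0,y0,lab):
    hsv=cv2.cvtColor(img,cv2.COLOR_BGR2HSV); pts=[]
    for X in range(248,266):   # columns: grey run over blue basket
        col=hsv[:,X-x0,1]; ys=[y for y in range(len(col)) if col[y]<70 and 143<y+y0<170]
        if ys: pts.append((X,np.mean(ys)+y0,len(ys)))
    pts=np.array(pts); q=h.plane(f,pts[:,:2],.2595)[:,:2]; v=cv2.fitLine(np.float32(q),cv2.DIST_HUBER,0,.01,.01).ravel()
    print(lab,pts[::4].round(1).tolist(),v.round(4),np.degrees(np.arctan2(v[1],v[0])))
bar(np.ascontiguousarray(f['color'][120:260,190:340,::-1]),190,120,'now')
a=cv2.imread('pics/st3.png')[:,:400]; bar(cv2.resize(a,(100,140),interpolation=cv2.INTER_AREA),190,120,'before')
a=cv2.imread('pics/st4.png')[:,:600]; bar(cv2.resize(a,(120,120),interpolation=cv2.INTER_AREA),240,110,'before4')
g=h.grab('top');P=h.cloud(g).reshape(-1,3)
m=(P[:,2]>.245)&(P[:,2]<.275)&(P[:,0]>.32)&(P[:,0]<.44)&(P[:,1]>.15)&(P[:,1]<.23); print('top pts',m.sum())
if m.sum()>20:
    u=np.where(m)[0]; q=h.plane(g,np.c_[u%640,u//640],.262)[:,:2]; v=cv2.fitLine(np.float32(q),cv2.DIST_HUBER,0,.01,.01).ravel(); print(v,np.degrees(np.arctan2(v[1],v[0])),q.min(0),q.max(0))
E
```

```text
eye [[0.48014071 0.18567967 0.218     ]] seat [[0.45686626 0.17897555 0.203     ]]
now [[248.0, 152.5, 12.0], [252.0, 153.2, 12.0], [256.0, 153.2, 12.0], [260.0, 151.9, 10.0], [264.0, 153.2, 12.0]] [ 0.9827 -0.1854  0.4208  0.1976] -10.683638
before [[248.0, 153.7, 13.0], [252.0, 154.2, 13.0], [256.0, 153.7, 13.0], [260.0, 152.5, 12.0], [264.0, 153.2, 11.0]] [ 0.9973 -0.0739  0.4179  0.1949] -4.237336
before4 [[248.0, 152.8, 12.0], [252.0, 153.8, 12.0], [256.0, 153.7, 13.0], [260.0, 152.4, 11.0], [264.0, 153.7, 10.0]] [ 0.9975 -0.0712  0.418   0.195 ] -4.083031
top pts 1
```

>>> carry_out([
  [0, 4, 0, 0, 0, 0, 255],
  [-2, 4, 0, 0, 0, 0, 255],
  [-1, 0, 2, 0, 0, 0, 255],
])

```text
clock: 15.48
position: [0.5248, 0.1582, 0.2006]
tool_rot: [3.136, 0.001, -0.286]
force: [0.3, 0.1, -1.0]
grip_width: 0.0148
```

>>> carry_out([
  [0, 0, 2, 0, 0, 0, 255],
  [0, 0, 1, 0, 0, 0, 255],
])

```text
clock: 15.65
position: [0.5249, 0.1592, 0.1971]
tool_rot: [3.137, 0.002, -0.285]
force: [-0.4, 0.2, -0.9]
grip_width: 0.0143
```

>>> carry_out([
  [0, 0, 1, 0, 0, 0, 255],
  [0, 0, 1, 0, 0, 0, 255],
])

```text
clock: 15.82
position: [0.525, 0.1593, 0.1951]
tool_rot: [3.137, 0.002, -0.285]
force: [0.2, -0.5, 0.3]
grip_width: 0.0139
```

>>> carry_out([
  [0, 0, 1, 0, 0, 0, 255],
  [0, 0, 1, 0, 0, 0, 255],
])

```text
clock: 15.98
position: [0.5251, 0.1593, 0.1933]
tool_rot: [3.137, 0.001, -0.285]
force: [-0.5, 0.2, 3.7]
grip_width: 0.0142
```

There is contact at eye height of about 0.210 m, as expected for the ring on the hook's bend, so it is inside. Next I'll back off 1 mm and tilt the scoop down about the bend.

>>> carry_out([
  [0, 0, -2, 0, 0, 0, 255],
  [-2, 0, 7, 0, -1, 0, 255],
  [-2, 0, 7, 0, -1, 0, 255],
  [-2, 0, 7, 0, -1, 0, 255],
])

```text
clock: 16.32
position: [0.5174, 0.1618, 0.176]
tool_rot: [3.138, 0.319, -0.286]
force: [-1.0, -0.6, -2.1]
grip_width: 0.0141
```

```bash
python3 - <<'E'
from p import *
st(); p,r=pose(); print('wire',p+r.apply([-.0695,0,-.016])+[.001,.001,0])
E
```

```text
{'clock': 16.317, 'qpos': [-0.123, 0.62, -0.278, 1.639, -0.033, 1.158, -2.21], 'position': [0.517, 0.162, 0.176], 'force': [-0.999, -0.632, -2.081], 'grip_width': 0.014} [179.8  18.3 -16.4]
wire [0.45991876 0.18006912 0.21297702]
```

>>> carry_out([
  [-2, 0, 7, 0, -1, 0, 255],
  [-2, 0, 7, 0, -1, 0, 255],
  [-2, 0, 7, 0, -1, 0, 255],
  [-2, 0, 7, 0, -1, 0, 255],
])

```text
clock: 16.65
position: [0.4986, 0.1667, 0.154]
tool_rot: [3.136, 0.739, -0.29]
force: [0.6, 0.2, -1.9]
grip_width: 0.0142
```

```bash
python3 - <<'E'
from p import *
st(); p,r=pose(); print('wire',p+r.apply([-.0695,0,-.016])+[.001,.001,0])
E
```

```text
{'clock': 16.65, 'qpos': [-0.049, 0.862, -0.313, 1.421, -0.163, 1.51, -2.128], 'position': [0.499, 0.167, 0.154], 'force': [0.566, 0.209, -1.905], 'grip_width': 0.014} [179.7  42.3 -16.6]
wire [0.46070741 0.17933825 0.21264462]
```

>>> carry_out([
  [-2, 0, 7, 0, -1, 0, 255],
  [-2, 0, 7, 0, -1, 0, 255],
  [-2, 0, 7, 0, -1, 0, 255],
])

```text
clock: 16.9
position: [0.4797, 0.1721, 0.1443]
tool_rot: [3.132, 1.053, -0.294]
force: [-0.1, 0.1, -1.9]
grip_width: 0.0144
```

```bash
python3 - <<'E'
from p import *
st(); p,r=pose(); print('wire',p+r.apply([-.0695,0,-.016])+[.001,.001,0])
E
```

```text
{'clock': 16.9, 'qpos': [-0.021, 1.039, -0.335, 1.296, -0.25, 1.745, -2.121], 'position': [0.48, 0.172, 0.144], 'force': [-0.096, 0.13, -1.889], 'grip_width': 0.014} [179.5  60.3 -16.8]
wire [0.46113519 0.17915932 0.21256082]
```

>>> carry_out([
  [-2, 0, 7, 0, -0.9, 0, 255],
  [0, 0, 0, 0, 0, 0, 255],
  [0, 0, 0, 0, 0, 0, 150],
], force=20)

```text
clock: 17.15
position: [0.4725, 0.1743, 0.1416]
tool_rot: [3.129, 1.142, -0.297]
force: [0.1, 0.2, 1.3]
grip_width: 0.0253
```

>>> carry_out([
  [0, 0, 0, 0, 0, 0, 150],
  [0, 0, 0, 0, 0, 0, 150],
  [0, 0, 0, 0, 0, 0, 100],
  [0, 0, 0, 0, 0, 0, 100],
  [0, 0, 0, 0, 0, 0, 0],
])

```text
clock: 17.57
position: [0.4728, 0.1744, 0.1433]
tool_rot: [3.13, 1.141, -0.295]
force: [0.5, 0.1, -0.0]
grip_width: 0.0626
```

```bash
python3 - <<'E'
from p import *
import h
cv2=h.cv2
st()
f=h.grab('scene'); I=f['color'][:,:,::-1]; cv2.imwrite('pics/s8.png',cv2.resize(I[130:240,240:340],None,fx=5.4,fy=5.4,interpolation=2))
E
```

```text
{'clock': 17.567, 'qpos': [-0.017, 1.084, -0.343, 1.273, -0.277, 1.804, -2.125], 'position': [0.473, 0.174, 0.143], 'force': [0.521, 0.077, -0.037], 'grip_width': 0.063} [179.4  65.4 -16.9]
```

>>> carry_out([
  [0, 0, 0, 0, 0, 0, 0],
  [0, 0, 0, 0, 0, 0, 0],
  [0, 0, -15, 0, 0, 0, 0],
  [0, 0, -25, 0, 0, 0, 0],
  [0, 0, -25, 0, 0, 0, 0],
])

```text
clock: 18.03
position: [0.5166, 0.1607, 0.1625]
tool_rot: [3.116, 1.141, -0.307]
force: [-1.2, -0.1, -3.1]
grip_width: 0.0854
```

>>> carry_out([
  [0, 0, -25, 0, 0, 0, 0],
  [0, 0, -25, 0, 0, 0, 0],
  [0, 0, -20, 0, 0, 0, 0],
  [-20, 0, -20, 0, 0, 0, 0],
  [-20, 0, 0, 0, 0, 0, 0],
])

```text
clock: 18.45
position: [0.5322, 0.1531, 0.2211]
tool_rot: [-3.098, 1.086, -0.299]
force: [0.3, 0.5, 0.9]
grip_width: 0.0856
```

```bash
python3 - <<'E'
from p import *
import h
cv2=h.cv2
st()
f=h.grab('scene')
def roi(f):
    C=h.cloud(f); m=(C[...,2]>.055)&(C[...,2]<.20)&(np.hypot(C[...,0]-.455,C[...,1]-.177)<.06); v,u=np.nonzero(m); P=C[m]; return m.sum(),u.mean(),v.mean(),P.mean(0),P[:,2].min(),P[:,2].max()
print(roi(f))
f=h.grab('scene'); print(roi(f))
g=h.grab('top'); P=h.cloud(g).reshape(-1,3)
m=(P[:,2]>.245)&(P[:,2]<.275)&(P[:,0]>.32)&(P[:,0]<.44)&(P[:,1]>.15)&(P[:,1]<.23); print('top pts',m.sum())
if m.sum()>20:
    u=np.where(m)[0]; q=h.plane(g,np.c_[u%640,u//640],.262)[:,:2]; v=cv2.fitLine(np.float32(q),cv2.DIST_HUBER,0,.01,.01).ravel(); print(v,np.degrees(np.arctan2(v[1],v[0])))
E
```

```text
{'clock': 18.45, 'qpos': [0.161, 1.089, -0.673, 1.098, -0.131, 1.929, -2.361], 'position': [0.532, 0.153, 0.221], 'force': [0.302, 0.48, 0.92], 'grip_width': 0.086} [-177.5   62.2  -17.1]<stdin>:7: RuntimeWarning: Mean of empty slice.
  ret = ret.dtype.type(ret / rcount)
  ret = um.true_divide(
Traceback (most recent call last):
ValueError: zero-size array to reduction operation minimum which has no identity
```

```bash
python3 - <<'E'
from p import *
plan([((.57,.14,.27),R(-12,-40)),((.60,.10,.34),R(0,0)),((.58,-.15,.36),R(30))],0)
E
```

```text
[[-5,0,-14,-0.3,0.9,-0.1,0],[-4,1,-15,-0.2,0.9,-0.2,0],[-2,0,-15,-0.3,1,-0.1,0],[0,1,-15,-0.3,0.9,-0.2,0],[-2,5,-11,-0.1,0.9,-0.3,0]]
[[-2,5,-12,-0.1,1,-0.2,0],[0,5,-11,-0.1,0.9,-0.3,0],[0,5,-11,-0.1,1,-0.3,0],[2,5,-11,-0.1,0.9,-0.2,0],[3,5,-11,-0.1,1,-0.3,0]]
[[3,6,-11,-0.1,0.9,-0.3,0],[-2,28,-2,0,0,-0.6,0],[-4,27,-2,0,0,-0.5,0],[-6,28,-2,0,0,-0.6,0],[-7,27,-2,0,0,-0.5,0]]
[[-8,26,-3,0,0,-0.6,0],[-11,26,-2,0,0,-0.5,0],[-11,25,-2,0,0,-0.6,0],[-13,25,-2,0,0,-0.5,0],[-15,24,-2,0,0,-0.6,0]]
end [ 0.5798 -0.1504  0.36  ] [1.799e+02 1.000e-01 3.010e+01]
```

>>> carry_out([
  [-5, 0, -14, -0.3, 0.9, -0.1, 0],
  [-4, 1, -15, -0.2, 0.9, -0.2, 0],
  [-2, 0, -15, -0.3, 1, -0.1, 0],
  [0, 1, -15, -0.3, 0.9, -0.2, 0],
  [-2, 5, -11, -0.1, 0.9, -0.3, 0],
])

```text
clock: 18.92
position: [0.5758, 0.1357, 0.2762]
tool_rot: [-3.131, 0.598, -0.164]
force: [-1.0, 0.2, 0.6]
grip_width: 0.0855
```

```bash
python3 - <<'E'
from p import *
st()
plan([((.60,.10,.34),R(0,0)),((.57,-.15,.36),R(30))],0)
E
```

```text
{'clock': 18.917, 'qpos': [0.116, 0.844, -0.676, 1.144, 0.127, 1.778, -2.242], 'position': [0.576, 0.136, 0.276], 'force': [-1.009, 0.151, 0.559], 'grip_width': 0.085} [-179.4   34.2   -9.4]
[[-2,5,-12,-0.1,0.9,-0.3,0],[-1,5,-11,-0.1,1,-0.2,0],[0,6,-12,-0.1,0.9,-0.3,0],[1,5,-12,-0.1,1,-0.2,0],[3,6,-11,-0.1,0.9,-0.3,0]]
[[3,5,-11,-0.1,1,-0.2,0],[-3,28,-2,0,0,-0.6,0],[-5,27,-2,0,0,-0.5,0],[-7,28,-2,0,0,-0.6,0],[-8,26,-3,0,0,-0.5,0]]
[[-9,27,-2,0,0,-0.6,0],[-11,25,-2,0,0,-0.6,0],[-13,25,-2,0,0,-0.5,0],[-14,25,-2,0,0,-0.6,0],[-16,23,-2,0,0,-0.5,0]]
end [ 0.5699 -0.1501  0.3597] [179.8   0.   29.8]
```

>>> carry_out([
  [-2, 5, -12, -0.1, 0.9, -0.3, 0],
  [-1, 5, -11, -0.1, 1, -0.2, 0],
  [0, 6, -12, -0.1, 0.9, -0.3, 0],
  [1, 5, -12, -0.1, 1, -0.2, 0],
  [3, 6, -11, -0.1, 0.9, -0.3, 0],
])

```text
clock: 19.33
position: [0.5958, 0.1043, 0.3297]
tool_rot: [-3.135, 0.102, -0.026]
force: [0.3, 1.0, 0.4]
grip_width: 0.0852
```

>>> carry_out([
  [3, 5, -11, -0.1, 1, -0.2, 0],
  [-3, 28, -2, 0, 0, -0.6, 0],
  [-5, 27, -2, 0, 0, -0.5, 0],
  [-7, 28, -2, 0, 0, -0.6, 0],
  [-8, 26, -3, 0, 0, -0.5, 0],
])

```text
clock: 19.75
position: [0.585, -0.0133, 0.3485]
tool_rot: [3.14, 0.004, 0.226]
force: [0.3, -1.5, 0.7]
grip_width: 0.085
```

>>> carry_out([
  [-9, 27, -2, 0, 0, -0.6, 0],
  [-11, 25, -2, 0, 0, -0.6, 0],
  [-13, 25, -2, 0, 0, -0.5, 0],
  [-14, 25, -2, 0, 0, -0.6, 0],
  [-16, 23, -2, 0, 0, -0.5, 0],
])

```text
clock: 20.17
position: [0.568, -0.1529, 0.3588]
tool_rot: [3.142, 0.005, 0.519]
force: [1.2, -0.3, -0.4]
grip_width: 0.0854
```

>>> carry_out([
  [0, 0, 0, 0, 0, 0, 0],
  [0, 0, 0, 0, 0, 0, 0],
  [0, 0, 0, 0, 0, 0, 0],
  [0, 0, 0, 0, 0, 0, 0],
  [0, 0, 0, 0, 0, 0, 0],
])

```text
clock: 20.58
position: [0.5686, -0.1502, 0.3587]
tool_rot: [-3.141, 0.004, 0.517]
force: [0.2, -0.2, 0.3]
grip_width: 0.0853
```

```bash
cat > chk.py <<'E'
from p import *
import h
cv2=h.cv2
st()
def roi(f):
    C=h.cloud(f); m=(C[...,2]>.06)&(C[...,2]<.20)&(np.hypot(C[...,0]-.455,C[...,1]-.177)<.08); v,u=np.nonzero(m); P=C[m]; return len(P),u.mean().round(1),v.mean().round(1),P.mean(0).round(4)
ff=[]
for i in range(4):
    f=h.grab('scene'); ff.append(f['color']); print(roi(f))
print('pixel change',[int((abs(ff[i+1][120:240,220:340].astype(int)-ff[i][120:240,220:340])>40).any(2).sum()) for i in range(3)])
g=h.grab('top'); P=h.cloud(g).reshape(-1,3); print(roi(g))
m=(P[:,2]>.25)&(P[:,2]<.275)&(P[:,0]>.33)&(P[:,0]<.44)&(P[:,1]>.12)&(P[:,1]<.3); print('top bar pts',m.sum())
if m.sum()>20:
    u=np.where(m)[0]; q=h.plane(g,np.c_[u%640,u//640],.262)[:,:2]; v=cv2.fitLine(np.float32(q),cv2.DIST_HUBER,0,.01,.01).ravel(); a=np.degrees(np.arctan2(v[1],v[0])); print(v,a)
    print('seat',np.array([.3115,.2222])+.1515*np.array([np.cos(np.radians(a)),np.sin(np.radians(a))]))
a=cv2.resize(f['color'][110:240,220:340,::-1],None,fx=4.5,fy=4.5,interpolation=2); b=cv2.resize(g['color'][185:315,185:255,::-1],None,fx=3.6,fy=4.5,interpolation=2)
cv2.imwrite('pics/fin.png',np.hstack([a,b]))
E
python3 chk.py
```

```text
{'clock': 20.583, 'qpos': [0.714, 0.456, -0.821, 1.495, 0.339, 1.341, -1.189], 'position': [0.569, -0.15, 0.359], 'force': [0.187, -0.185, 0.28], 'grip_width': 0.085} [-180.     0.2   29.6]
(189, np.float64(285.4), np.float64(194.5), array([0.4675, 0.1559, 0.1068]))
(174, np.float64(283.5), np.float64(196.3), array([0.4605, 0.1567, 0.1049]))
(149, np.float64(281.3), np.float64(198.4), array([0.4531, 0.1583, 0.1015]))
(113, np.float64(279.4), np.float64(199.9), array([0.4468, 0.1597, 0.1   ]))
pixel change [40, 60, 54]
(339, np.float64(236.8), np.float64(219.2), array([0.4442, 0.1793, 0.114 ]))
top bar pts 315
[ 0.95608944 -0.29307508  0.3841968   0.20048548] -17.042147
seat [0.45634756 0.17779913]
```

The scoop hangs and the arm is at −17.0°, with the seat at (0.456, 0.178) against the bowl at (0.454, 0.180). It is still swinging, so I'll wait.

>>> carry_out([
  [0, 0, 0, 0, 0, 0, 0],
  [0, 0, 0, 0, 0, 0, 0],
  [0, 0, 0, 0, 0, 0, 0],
  [0, 0, 0, 0, 0, 0, 0],
  [0, 0, 0, 0, 0, 0, 0],
])

```text
clock: 21.25
position: [0.5684, -0.1514, 0.3586]
tool_rot: [-3.141, 0.004, 0.516]
force: [-0.1, 0.1, -0.7]
grip_width: 0.0854
```

>>> carry_out([
  [0, 0, 0, 0, 0, 0, 0],
  [0, 0, 0, 0, 0, 0, 0],
  [0, 0, 0, 0, 0, 0, 0],
  [0, 0, 0, 0, 0, 0, 0],
  [0, 0, 0, 0, 0, 0, 0],
])

```text
clock: 21.67
position: [0.5684, -0.1514, 0.3586]
tool_rot: [-3.141, 0.004, 0.516]
force: [-0.9, -0.6, 0.7]
grip_width: 0.0855
```

>>> carry_out([
  [0, 0, 0, 0, 0, 0, 0],
  [0, 0, 0, 0, 0, 0, 0],
  [0, 0, 0, 0, 0, 0, 0],
  [0, 0, 0, 0, 0, 0, 0],
  [0, 0, 0, 0, 0, 0, 0],
])

```text
clock: 22.08
position: [0.5684, -0.1514, 0.3586]
tool_rot: [-3.141, 0.004, 0.516]
force: [0.5, -0.4, 0.4]
grip_width: 0.0858
```

>>> carry_out([
  [0, 0, 0, 0, 0, 0, 0],
  [0, 0, 0, 0, 0, 0, 0],
  [0, 0, 0, 0, 0, 0, 0],
  [0, 0, 0, 0, 0, 0, 0],
  [0, 0, 0, 0, 0, 0, 0],
])

```text
clock: 22.5
position: [0.5684, -0.1514, 0.3586]
tool_rot: [-3.141, 0.004, 0.516]
force: [0.6, 0.0, 0.3]
grip_width: 0.0856
```

>>> carry_out([
  [0, 0, 0, 0, 0, 0, 0],
  [0, 0, 0, 0, 0, 0, 0],
  [0, 0, 0, 0, 0, 0, 0],
  [0, 0, 0, 0, 0, 0, 0],
  [0, 0, 0, 0, 0, 0, 0],
])

```text
clock: 22.92
position: [0.5684, -0.1514, 0.3586]
tool_rot: [-3.141, 0.004, 0.516]
force: [0.3, 0.9, -0.2]
grip_width: 0.0856
```

>>> carry_out([
  [0, 0, 0, 0, 0, 0, 0],
  [0, 0, 0, 0, 0, 0, 0],
  [0, 0, 0, 0, 0, 0, 0],
  [0, 0, 0, 0, 0, 0, 0],
  [0, 0, 0, 0, 0, 0, 0],
])

```text
clock: 23.33
position: [0.5684, -0.1514, 0.3586]
tool_rot: [-3.141, 0.004, 0.516]
force: [0.6, 0.4, -0.9]
grip_width: 0.0854
```

>>> carry_out([
  [0, 0, 0, 0, 0, 0, 0],
  [0, 0, 0, 0, 0, 0, 0],
  [0, 0, 0, 0, 0, 0, 0],
  [0, 0, 0, 0, 0, 0, 0],
  [0, 0, 0, 0, 0, 0, 0],
])

```text
clock: 23.75
position: [0.5684, -0.1514, 0.3586]
tool_rot: [-3.141, 0.004, 0.516]
force: [-0.4, 0.2, 0.3]
grip_width: 0.0853
```

>>> carry_out([
  [0, 0, 0, 0, 0, 0, 0],
  [0, 0, 0, 0, 0, 0, 0],
  [0, 0, 0, 0, 0, 0, 0],
  [0, 0, 0, 0, 0, 0, 0],
  [0, 0, 0, 0, 0, 0, 0],
])

```text
clock: 24.17
position: [0.5684, -0.1515, 0.3586]
tool_rot: [-3.141, 0.004, 0.516]
force: [0.1, -0.6, 0.4]
grip_width: 0.085
```

```bash
sed -i 's/range(4)/range(8)/;s/range(3)/range(7)/' chk.py; python3 chk.py
```

```text
{'clock': 24.167, 'qpos': [0.715, 0.456, -0.821, 1.495, 0.339, 1.341, -1.188], 'position': [0.568, -0.151, 0.359], 'force': [0.13, -0.608, 0.38], 'grip_width': 0.085} [-180.     0.3   29.5]
(99, np.float64(279.8), np.float64(199.2), array([0.45  , 0.1614, 0.0991]))
(86, np.float64(279.3), np.float64(199.2), array([0.4492, 0.1623, 0.099 ]))
(85, np.float64(279.3), np.float64(199.2), array([0.4497, 0.163 , 0.0982]))
(92, np.float64(279.6), np.float64(199.0), array([0.4506, 0.1626, 0.0985]))
(110, np.float64(280.4), np.float64(198.4), array([0.4529, 0.1618, 0.0996]))
(135, np.float64(281.4), np.float64(197.9), array([0.4549, 0.1597, 0.1014]))
(152, np.float64(282.6), np.float64(197.1), array([0.458 , 0.1582, 0.1029]))
(169, np.float64(283.5), np.float64(196.4), array([0.4606, 0.157 , 0.1041]))
pixel change [8, 0, 4, 14, 30, 27, 17]
(337, np.float64(242.2), np.float64(209.8), array([0.4669, 0.1669, 0.1143]))
top bar pts 313
[ 0.95604527 -0.29321903  0.38417646  0.20046835] -17.050772
seat [0.45634087 0.17777732]
```

>>> carry_out([
  [0, 0, 0, 0, 0, 0, 0],
  [0, 0, 0, 0, 0, 0, 0],
  [0, 0, 0, 0, 0, 0, 0],
  [0, 0, 0, 0, 0, 0, 0],
  [0, 0, 0, 0, 0, 0, 0],
])

```text
clock: 25.03
position: [0.5684, -0.1514, 0.3586]
tool_rot: [-3.141, 0.004, 0.516]
force: [-0.3, 0.2, 1.0]
grip_width: 0.0853
```

>>> carry_out([
  [0, 0, 0, 0, 0, 0, 0],
  [0, 0, 0, 0, 0, 0, 0],
  [0, 0, 0, 0, 0, 0, 0],
  [0, 0, 0, 0, 0, 0, 0],
  [0, 0, 0, 0, 0, 0, 0],
])

```text
clock: 25.45
position: [0.5684, -0.1514, 0.3586]
tool_rot: [-3.141, 0.004, 0.516]
force: [-0.2, 0.6, 0.1]
grip_width: 0.0857
```

>>> carry_out([
  [0, 0, 0, 0, 0, 0, 0],
  [0, 0, 0, 0, 0, 0, 0],
  [0, 0, 0, 0, 0, 0, 0],
  [0, 0, 0, 0, 0, 0, 0],
  [0, 0, 0, 0, 0, 0, 0],
])

```text
clock: 25.87
position: [0.5684, -0.1514, 0.3586]
tool_rot: [-3.141, 0.004, 0.516]
force: [-0.6, -0.5, -0.3]
grip_width: 0.0856
```

>>> carry_out([
  [0, 0, 0, 0, 0, 0, 0],
  [0, 0, 0, 0, 0, 0, 0],
  [0, 0, 0, 0, 0, 0, 0],
  [0, 0, 0, 0, 0, 0, 0],
  [0, 0, 0, 0, 0, 0, 0],
])

```text
clock: 26.28
position: [0.5684, -0.1514, 0.3586]
tool_rot: [-3.141, 0.004, 0.516]
force: [-0.5, -0.9, 0.4]
grip_width: 0.0854
```

>>> carry_out([
  [0, 0, 0, 0, 0, 0, 0],
  [0, 0, 0, 0, 0, 0, 0],
  [0, 0, 0, 0, 0, 0, 0],
  [0, 0, 0, 0, 0, 0, 0],
  [0, 0, 0, 0, 0, 0, 0],
])

```text
clock: 26.7
position: [0.5684, -0.1514, 0.3586]
tool_rot: [-3.141, 0.004, 0.516]
force: [0.2, 0.9, 0.5]
grip_width: 0.0859
```

>>> carry_out([
  [0, 0, 0, 0, 0, 0, 0],
  [0, 0, 0, 0, 0, 0, 0],
  [0, 0, 0, 0, 0, 0, 0],
  [0, 0, 0, 0, 0, 0, 0],
  [0, 0, 0, 0, 0, 0, 0],
])

```text
clock: 27.12
position: [0.5684, -0.1514, 0.3586]
tool_rot: [-3.141, 0.004, 0.516]
force: [-0.3, -0.0, -0.3]
grip_width: 0.0856
```

>>> carry_out([
  [0, 0, 0, 0, 0, 0, 0],
  [0, 0, 0, 0, 0, 0, 0],
  [0, 0, 0, 0, 0, 0, 0],
  [0, 0, 0, 0, 0, 0, 0],
  [0, 0, 0, 0, 0, 0, 0],
])

```text
clock: 27.53
position: [0.5684, -0.1514, 0.3586]
tool_rot: [-3.141, 0.004, 0.516]
force: [0.2, -0.3, 0.2]
grip_width: 0.0853
```

>>> carry_out([
  [0, 0, 0, 0, 0, 0, 0],
  [0, 0, 0, 0, 0, 0, 0],
  [0, 0, 0, 0, 0, 0, 0],
  [0, 0, 0, 0, 0, 0, 0],
  [0, 0, 0, 0, 0, 0, 0],
])

```text
clock: 27.95
position: [0.5684, -0.1514, 0.3586]
tool_rot: [-3.141, 0.004, 0.516]
force: [0.8, 0.1, 0.4]
grip_width: 0.0853
```

>>> carry_out([
  [0, 0, 0, 0, 0, 0, 0],
  [0, 0, 0, 0, 0, 0, 0],
  [0, 0, 0, 0, 0, 0, 0],
  [0, 0, 0, 0, 0, 0, 0],
  [0, 0, 0, 0, 0, 0, 0],
])

```text
clock: 28.37
position: [0.5684, -0.1514, 0.3586]
tool_rot: [-3.141, 0.004, 0.516]
force: [-0.1, 0.5, 0.3]
grip_width: 0.085
```

>>> carry_out([
  [0, 0, 0, 0, 0, 0, 0],
  [0, 0, 0, 0, 0, 0, 0],
  [0, 0, 0, 0, 0, 0, 0],
  [0, 0, 0, 0, 0, 0, 0],
  [0, 0, 0, 0, 0, 0, 0],
])

```text
clock: 28.78
position: [0.5684, -0.1514, 0.3586]
tool_rot: [-3.141, 0.004, 0.516]
force: [-0.3, -0.6, -0.1]
grip_width: 0.0853
```

>>> carry_out([
  [0, 0, 0, 0, 0, 0, 0],
  [0, 0, 0, 0, 0, 0, 0],
  [0, 0, 0, 0, 0, 0, 0],
  [0, 0, 0, 0, 0, 0, 0],
  [0, 0, 0, 0, 0, 0, 0],
])

```text
clock: 29.2
position: [0.5684, -0.1514, 0.3586]
tool_rot: [-3.141, 0.004, 0.516]
force: [0.8, 0.9, -1.1]
grip_width: 0.0853
```

>>> carry_out([
  [0, 0, 0, 0, 0, 0, 0],
  [0, 0, 0, 0, 0, 0, 0],
  [0, 0, 0, 0, 0, 0, 0],
  [0, 0, 0, 0, 0, 0, 0],
  [0, 0, 0, 0, 0, 0, 0],
])

```text
clock: 29.62
position: [0.5684, -0.1514, 0.3586]
tool_rot: [-3.141, 0.004, 0.516]
force: [0.2, -0.4, -0.3]
grip_width: 0.0856
```

>>> carry_out([
  [0, 0, 0, 0, 0, 0, 0],
  [0, 0, 0, 0, 0, 0, 0],
  [0, 0, 0, 0, 0, 0, 0],
  [0, 0, 0, 0, 0, 0, 0],
  [0, 0, 0, 0, 0, 0, 0],
])

```text
clock: 30.03
position: [0.5684, -0.1514, 0.3586]
tool_rot: [-3.141, 0.004, 0.516]
force: [-0.4, 0.3, 0.4]
grip_width: 0.0855
```

>>> carry_out([
  [0, 0, 0, 0, 0, 0, 0],
  [0, 0, 0, 0, 0, 0, 0],
  [0, 0, 0, 0, 0, 0, 0],
  [0, 0, 0, 0, 0, 0, 0],
  [0, 0, 0, 0, 0, 0, 0],
])

```text
clock: 30.45
position: [0.5684, -0.1514, 0.3586]
tool_rot: [-3.141, 0.004, 0.516]
force: [-0.6, -0.2, 0.2]
grip_width: 0.0852
```

```bash
sed -i 's/range(8)/range(14)/;s/range(7)/range(13)/' chk.py; python3 chk.py
```

```text
{'clock': 30.45, 'qpos': [0.715, 0.456, -0.821, 1.495, 0.339, 1.341, -1.188], 'position': [0.568, -0.151, 0.359], 'force': [-0.585, -0.227, 0.212], 'grip_width': 0.085} [-180.     0.3   29.5]
(138, np.float64(281.4), np.float64(198.0), array([0.4547, 0.1595, 0.1011]))
(138, np.float64(281.4), np.float64(198.0), array([0.4547, 0.1595, 0.1012]))
(139, np.float64(281.5), np.float64(198.0), array([0.4547, 0.1593, 0.1013]))
(139, np.float64(281.5), np.float64(198.0), array([0.4547, 0.1593, 0.1013]))
(139, np.float64(281.5), np.float64(198.0), array([0.4546, 0.1593, 0.1014]))
(139, np.float64(281.5), np.float64(198.0), array([0.455 , 0.1596, 0.1008]))
(139, np.float64(281.5), np.float64(198.0), array([0.4547, 0.1593, 0.1013]))
(138, np.float64(281.5), np.float64(198.0), array([0.455 , 0.1595, 0.1009]))
(139, np.float64(281.5), np.float64(198.0), array([0.4546, 0.1593, 0.1013]))
(139, np.float64(281.5), np.float64(198.0), array([0.4546, 0.1592, 0.1015]))
(139, np.float64(281.5), np.float64(198.0), array([0.4546, 0.1592, 0.1014]))
(139, np.float64(281.5), np.float64(198.0), array([0.4545, 0.1591, 0.1016]))
(139, np.float64(281.5), np.float64(198.0), array([0.4549, 0.1595, 0.1011]))
(139, np.float64(281.5), np.float64(198.0), array([0.4547, 0.1593, 0.1013]))
pixel change [0, 0, 0, 0, 0, 0, 0, 0, 0, 0, 0, 0, 0]
(306, np.float64(239.8), np.float64(213.5), array([0.4585, 0.1732, 0.111 ]))
top bar pts 315
[ 0.9559713  -0.29346013  0.37463507  0.20354094] -17.065222
seat [0.45632966 0.17774079]
```

View pics/fin.png

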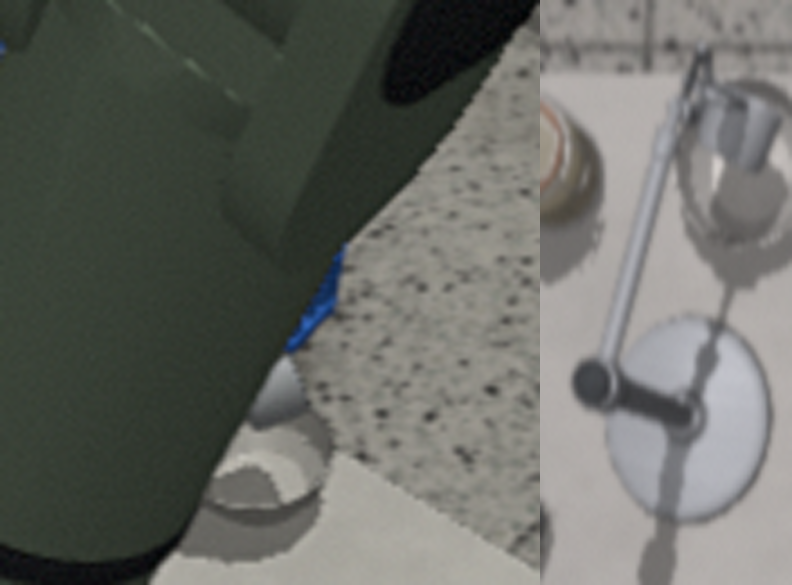

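The scoop hangs from the hook above the bowl: its cup is at about (735,130) in the top view and (280,390) in the scene view, with no pixel changes over 0.7 s. The bowl and jar are where they were, so I'll hand the job in.

```bash
python3 -c "
from workcell import bot
print(bot.job_done())"
```

```text
the job is handed in; nothing more can be done
None
```

The large scoop is hanging at rest from the drip-dry hook, with the hook over the middle of the bowl, and I handed the job in at about 31 s.

I gripped the stand's arm and turned it from 40° to −20°, then picked the large scoop up by its handle. I lowered its eye level round the nose of the hook. The ring, once round the hook, moved the arm the last 3° over the bowl. I then tilted the scoop down by about 65°, let go and backed away.

**Last checks**
- **Snap:** the force rose to about +3 N on the gate, then fell back to free about 24 mm below the nose tip. The ring then touched the bend at the expected height.
- **Position over the bowl:** the arm is at −17.1°, which puts the hook seat at (0.456, 0.178), against the bowl at about (0.454, 0.180). The two cameras disagree by up to about 5 mm on these points.
- **Swinging:** none over the last 0.7 s of pictures, in the part of the scoop that was visible.
- **Other things:** the bowl and jar look unmoved in the last pictures. I did not re-measure the other items after the move.

I could not see the gate itself. That it is shut is inferred from the force drop and from the scoop hanging there.

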